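Close a bearing housing and grease it through its tilted nipple

TASK

Lower the bearing cap over the two locating pins of the housing until it rests flush on its seat and let go of it. Then take the push-type grease gun out of its cup, press its mouth squarely onto the tilted grease nipple until the jaws snap over the nipple's head, push on against the gun's spring until it is fully home, and finish while still gripping the gun and holding it pressed in there; leave the oil bottle, wrench and loose bearing ring alone.

Things in the scene. Friction and masses are not known exactly. Their poses are not given: they have to be found in the camera images.
- housing: Grey cast bearing housing bolted to the bench. Origin: centre of its underside; z up. Base flange 200 x 190 x 14 mm (centre x = -10 mm). Cap seat: block 80 (x) x 160 (y) mm centred at x = 40 mm, its flat top 50 mm above the bench, with two upright steel locating pins. The tilted grease nipple stands on a lower block, 48 mm high, at the -x side.
- seat (a point): Point on the flat seat top midway between the locating pins; axes as the housing's, z up. The pins, diameter 12 mm, stand at y = -45 and +45 mm from it and rise 22 mm (the top 5 mm conical, 6 mm across at the tip).
- nipple: Brass grease nipple fixed on a round boss (34 mm across), tilted 25 degrees from vertical towards the housing's -x. Origin: centre of its flat hexagonal collar (about 27 mm across), 75 mm above the bench; z points outward along the nipple. A neck of 9 mm diameter rises from the collar to a ball head of 16 mm diameter centred at z = 25 mm; tip at z = 33 mm.
- cap: Loose aluminium bearing cap, about 0.32 kg, flat on the bench: plate 60 (x) x 130 (y) x 10 mm, two through holes of 14 mm diameter at y = -45 and +45 mm, on top a central rib to grip, 24 (x) x 50 (y) mm, from 10 to 44 mm above the underside. Origin: centre of its underside; z up. Either way round fits.
- gun: Push-type grease gun, about 0.3 kg, standing mouth down in the cup. Origin: centre of its open mouth; z runs along its body away from the mouth. Steel barrel, diameter 40 mm, from z = 0 to 70 mm; black square grip 30 x 30 mm from 70 to 121 mm (flats square to its x and y); end stub to 126 mm. Bore 21 mm wide. Two sprung jaws inside, 12 mm from the mouth, snap over the nipple's ball.
- plunger (a joint): How far the nipple has pushed the gun's spring plunger in, m: 0 free, about 0.009 fully home (mouth on the collar). The jaws meet the ball at 19 mm from the collar, take about 6 N to pass, then pull the gun on with up to 13 N from 15 to 7 mm. The plunger meets the tip at 9 mm and pushes back with 4 N, rising to 11 N. Let go of, the gun backs out to about 8 mm and tips over.
- cup: Fixed black cup that holds the gun: outside diameter 56 mm, inside 44 mm, 55 mm high, floor 5 mm thick, on a base plate 100 x 100 x 4 mm. Origin: centre of its underside.
- oil: Bystander: oil bottle, diameter 64 mm, 130 mm tall. Origin: centre of its underside. Leave alone.
- wrench: Bystander: steel wrench about 160 mm long, 8 mm thick, lying on the bench along its x axis. Origin: centre of its underside. Leave alone.
- race: Bystander: loose steel bearing ring, outside diameter 72 mm, 18 mm high. Origin: centre of its underside. Leave alone.

How it is judged:
On the way, in this order (a step that is already met when the one before it is completed fails the run):
1. the cap rests flush on the seat over both pins, let go (z of cap in the frame of seat below 0.0025 m and horizontal distance between cap and seat below 0.004 m and angle between cap's own z axis and vertical below 0.04 rad and angle between the y axis of cap and the y axis of housing, either way round below 0.06 rad and contact force between the fingers and cap below 0.3 N), for 0.2 s.
2. the gun has snapped squarely onto the nipple (z of gun in the frame of nipple between -0.004 and 0.0075 m and x of gun in the frame of nipple between -0.005 and 0.005 m and y of gun in the frame of nipple between -0.005 and 0.005 m and angle between the z axis of gun and the z axis of nipple, either way round below 0.14 rad), for 0.2 s.
At the end, for the whole second after the job is handed in: Cap flush on the seat (2.5 mm in height, 4 mm sideways, 0.04 rad tilt, 0.06 rad yaw), untouched; gun on the nipple, mouth within 4.5 mm of the collar, 5 mm sideways, 0.14 rad of the axis, plunger in by over 5 mm, fingers gripping it (over 2 N) (z of cap in the frame of seat below 0.0025 m and horizontal distance between cap and seat below 0.004 m and angle between cap's own z axis and vertical below 0.04 rad and angle between the y axis of cap and the y axis of housing, either way round below 0.06 rad and contact force between the arm and cap below 0.3 N and z of gun in the frame of nipple between -0.004 and 0.0045 m and x of gun in the frame of nipple between -0.005 and 0.005 m and y of gun in the frame of nipple between -0.005 and 0.005 m and angle between the z axis of gun and the z axis of nipple, either way round below 0.14 rad and value of joint plunger above 0.005 m and contact force between the fingers and gun above 2 N); the arm keeps its last pose, push and grip.
It fails at once if a bystander is disturbed (moved more than 30 mm) (distance of any of oil, wrench, race from where it was at the start of the episode above 0.03 m).
It also fails if it takes over 61 s, if anything falls off the work surface, if the arm or the gripper's body presses on something with over 40 N, if the wrist force passes 120 N, or if a joint passes its speed limit or range.

ROBOT

A 7-joint arm with a two-finger parallel gripper is mounted at the origin on the work surface. World frame = base frame: x ahead of the robot, y to its left, z up, the work surface at z = 0. Lengths are in m, angles in rad, forces in N, time in s.
With the tool pointing down it reaches from about 0.4 to 0.85 m from the base axis. Payload 4.5 kg.
Tool frame: the origin (TCP) lies between the finger pads; the fingertips stand 11 mm ahead of it and the grasp point (between the pads) lies 8 mm behind it (r.nose_length is the distance from the TCP to the fingertips, in m); z points along the fingers, y is the line along which they close (so a half turn about z gives the same grasp; the last joint's range is limited). The gripper opens to 88 mm and grips with 3 to 60 N. Pads are 18 mm wide; open, the fingers measure 123 mm over their backs; the gripper's body (75 mm by 187 mm) begins 45 mm behind the grasp point.
Start: joints at [-1.17, 0.689, -0.195, 1.565, 0.157, 0.902, -0.215], TCP at [0.224, 0.583, 0.217] pointing down, gripper open.
Joint ranges: [-3.01, 3.01], [-0.46, 2.08], [-1.47, 1.51], [0.13, 2.56], [-1, 4.14], [0.04, 2.09], [-2.66, 2.66]. Speed limits (rad/s): [2.57, 2.57, 3.14, 3.14, 3.14, 3.14, 3.14].

INTERFACE

Orientations are given as a unit quaternion [x, y, z, w].
In Python, from plant import get_state, snapshot, camera_model, r gives the robot as it stands.
- The arm moves only by the shell command python3 -m inch 'ROWS' [FORCE]. ROWS is text: rows parted by semicolons, each of 7 numbers parted by spaces: the opening, from -1 (shut) to 1 (fully open), then the shift along the tool's x, y, z in m, then the turn, a rotation vector about the tool's x, y, z in rad. A call has 1 to 20 rows; each row shifts and turns the commanded pose from where the row before left it, along the tool's axes as they then stand; what a row does not reach is not made up. A row lasts 1/12 s, in which the tool goes at most 41.7 mm and 7.16 degrees, less where a joint would pass 70% of its speed; a pose out of reach is approached as far as the arm can. A call is refused whole if a number of a shift passes 0.0417 or a number of a turn 0.125, either way. A call with a gripper value outside its range is refused whole. The fingers move at their own pace and stop on an object; FORCE is the grip in N (left out, the last holds). Time passes only in rows, so rows that do not move let the fingers close. It gives the time, the measured TCP pose, the force, the opening and the grip force at its end, in the units of the state.
- get_state(): the state, without advancing time (a new reading comes with each control period).
- snapshot(name): name is "scene" or "top" or "wrist"; returns (picture, depth): 400x640x3 uint8, red, green, blue; 400x640 float32, m along the optical axis (not along the pixel's ray), 0 where there is no reading.
- camera_model(name): a dict with "intrinsics" (3x3 intrinsics, pixels), "view" (4x4, takes a point from world to camera coordinates). Camera axes: x right, y down, z forward; pixel columns grow to the right and rows downward; lengths in m; the calibration is good to about 2 mm. A picture is of the moment at which its call begins: read the wrist's pose just before it. camera_model takes no time and is no camera call; for the wrist camera it gives the pose at the moment of the call.
- r.finish_job(): hands the job in; it is judged then, once.
The state is a dict: "clock": time; "q": joint angles; "qd": joint speeds; "joint_torque": joint torques, N m; "tool_pos": TCP position; "eef_rot": TCP orientation; "contact_force": force on the tool from outside, world axes, zero at the start; "moment": the same for the moment, N m; "opening": opening from 0.0 (shut) to 1.0 (fully open); "finger_force": force on a finger pad.
Only numpy, scipy, OpenCV 4.12 (cv2) and the standard library are available. Lean on these libraries where they do the work, as an engineer would, in place of code of your own. Each camera call takes 0.05 s, during which the arm holds its last target. There are 200 camera calls.

## Working session

There is one attempt and no reset: what is moved stays moved. The work goes in short steps, Python scripts to look and compute and a shell command to move; the robot and the scene stay as the last step left them, time stands still between calls to the robot, and variables do not carry over. Pictures are saved under pics/ and viewed, at most 10 in all, crops included, and the job is handed in when it is done.

```bash
ls; mkdir -p pics; python3 - <<'E'
from plant import get_state, snapshot, camera_model, r
import cv2, numpy as np
s=get_state(); print(s)
for n in ("scene","top"):
    im,d=snapshot(n); cv2.imwrite(f"pics/{n}0.png",im[:,:,::-1]); np.savez(f"{n}0.npz",im=im,d=d,K=camera_model(n)["intrinsics"],V=camera_model(n)["view"])
    m=camera_model(n); print(n,m, (d>0).mean())
E
```

```text
pics
{'clock': 0.0, 'q': array([-1.17019904,  0.68999443, -0.19451343,  1.56633171,  0.15731733,
        0.90249619, -0.21509531]), 'qd': array([ 0.00052642, -0.00057116, -0.00085724,  0.00086524, -0.000751  ,
        0.00041748,  0.00043907]), 'joint_torque': array([-1.89292446e-04, -5.27556932e+01, -1.26674764e+00, -1.53434068e+01,
       -5.25533140e-02,  6.40555649e-03,  1.64403255e-04]), 'tool_pos': array([0.22395663, 0.58278289, 0.21660682]), 'eef_rot': array([ 1.82324059e-01,  9.83238066e-01, -9.13089448e-04, -9.54942734e-05]), 'contact_force': array([ 0.2369199 , -0.41268799,  0.37622343]), 'moment': array([ 0.00839732,  0.00103907, -0.03752574]), 'finger_force': 0.0, 'opening': 0.9971260179455181}
scene {'intrinsics': array([[513.30832932,   0.        , 315.90512311],
       [  0.        , 513.30832932, 196.48289626],
       [  0.        ,   0.        ,   1.        ]]), 'view': array([[ 0.43843418,  0.89865556,  0.01391614, -0.29444129],
       [ 0.78780586, -0.3768083 , -0.48721395, -0.46190263],
       [-0.43259381,  0.22457446, -0.87317175,  1.55915936],
       [ 0.        ,  0.        ,  0.        ,  1.        ]])} 0.99612109375
top {'intrinsics': array([[371.71841599,   0.        , 320.78818559],
       [  0.        , 371.71841599, 194.44418696],
       [  0.        ,   0.        ,   1.        ]]), 'view': array([[ 0.02114708, -0.999769  , -0.00383967, -0.01403038],
       [-0.99879434, -0.02095597, -0.04439281,  0.61132303],
       [ 0.04430209,  0.00477382, -0.99900677,  0.98834596],
       [ 0.        ,  0.        ,  0.        ,  1.        ]])} 0.99605078125
```

View pics/top0.png

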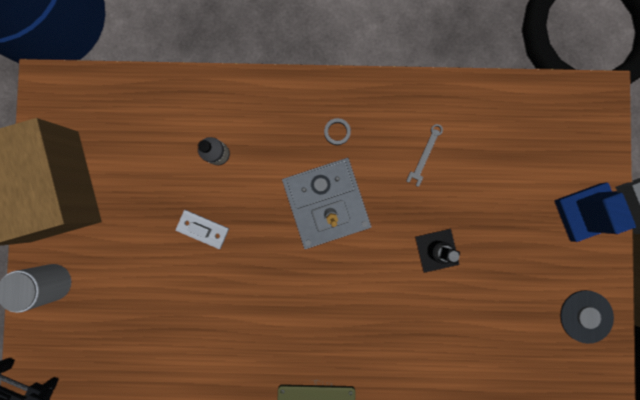

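View pics/scene0.png

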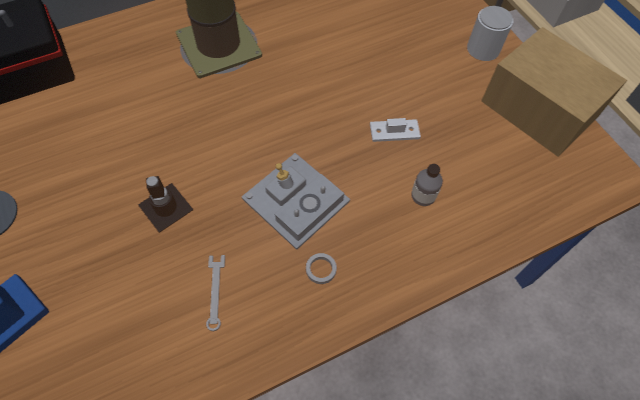

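The top view shows the cap at about (202,230), housing (327,203) with pins near (305,188) and (337,180), nipple (332,218), gun in its cup (440,250), wrench (427,155), ring (338,131) and oil bottle (212,150). The scene view shows the same items, with nothing blocking the gun or cap.

```bash
cat > h.py <<'E'
import numpy as np, cv2
from scipy.spatial.transform import Rotation as R
def world(d,K,V):
    v,u=np.mgrid[:d.shape[0],:d.shape[1]]
    p=np.stack([(u-K[0,2])/K[0,0]*d,(v-K[1,2])/K[1,1]*d,d],-1)
    W=np.linalg.inv(V); return p@W[:3,:3].T+W[:3,3]
def ray(uv,K,V,z):
    W=np.linalg.inv(V); c=W[:3,3]
    p=W[:3,:3]@np.linalg.solve(K,[uv[0],uv[1],1.]); return c+p*(z-c[2])/p[2]
def proj(P,K,V):
    p=V[:3,:3]@np.asarray(P)+V[:3,3]; q=K@p; return q[:2]/q[2]
def rect(P):
    (c,s,a)=cv2.minAreaRect((P[:,:2]*1000).astype(np.float32)); return np.round(c,1),np.round(s,1),round(a,1)
E
python3 - <<'E'
from h import *
boxes={"top":dict(cap=(165,200,240,260),hous=(275,150,380,255),gun=(405,220,475,285)),"scene":dict(cap=(360,105,430,150),hous=(235,145,355,250),gun=(130,165,200,240))}
for n in ("top","scene"):
    z=np.load(n+"0.npz"); P=world(z["d"],z["K"],z["V"]); im=z["im"]
    for k,(a,b,c,e) in boxes[n].items():
        Q=P[b:e,a:c].reshape(-1,3); col=im[b:e,a:c].reshape(-1,3).astype(int)
        print(n,k)
        for lo,hi in dict(cap=[(5,15),(38,50)],hous=[(9,19),(45,50.),(47,55)],gun=[(2,8),(100,124),(124,140)])[k]:
            m=(Q[:,2]*1000>lo)&(Q[:,2]*1000<hi)
            if m.sum()>5: print(lo,hi,m.sum(),rect(Q[m]),np.round(Q[m].mean(0)*1000,1), np.median(Q[m][:,2]))
# crops
t=np.load("top0.npz")["im"];s=np.load("scene0.npz")["im"]
A=cv2.resize(t[145:260,275:385],(400,418),interpolation=cv2.INTER_CUBIC);B=cv2.resize(s[140:255,238:348],(400,418),interpolation=cv2.INTER_CUBIC)
cv2.imwrite("pics/crop.png",np.hstack([A,B])[:,:,::-1])
E
```

```text
top cap
5 15 814 (array([497.4, 325. ]), array([131.1,  90.3]), 68.2) [511.1 317.1   8.9] 0.00889284656788425
38 50 180 (array([511.4, 319.2]), array([50.5, 23.9]), 68.1) [511.3 318.6  42.5] 0.0424487606005397
top hous
9 19 2440 (array([589.1, -15. ]), array([199.6, 189.3]), 19.4) [561.8 -23.5  13. ] 0.012944525883052727
45 50.0 1673 (array([601.7, -10.8]), array([153.6, 159.5]), 19.4) [616.   -5.8  48. ] 0.04814156772750122
47 55 1897 (array([601.9, -10.6]), array([152.8, 159.3]), 19.3) [626.1  -2.4  49.4] 0.0492303132968428
top gun
2 8 767 (array([ 463.1, -324.7]), array([186.4, 171.8]), 89.7) [ 467.9 -311.9    3.6] 0.0034100877748675096
100 124 54 (array([ 467.7, -316.7]), array([31. , 29.9]), 77.0) [ 470.7 -306.2  115. ] 0.11537999083999456
124 140 143 (array([ 468. , -316.5]), array([28.5, 28.9]), 75.0) [ 467.8 -315.9  128.4] 0.12860690858925128
scene cap
5 15 676 (array([499.3, 324.3]), array([201.1, 146.7]), 66.0) [513.9 312.2   9.5] 0.00957364843735431
38 50 157 (array([511.5, 315.3]), array([50.4, 28.4]), 72.5) [512.4 314.9  43.5] 0.04365034044751326
scene hous
9 19 1977 (array([589.4, -18.7]), array([201.6, 191.6]), 19.3) [582.1 -41.3  13.9] 0.013898909760505118
45 50.0 1343 (array([601.8, -14.1]), array([155. , 160.2]), 19.2) [617.1 -11.2  48. ] 0.04817885425799595
47 55 1988 (array([602.4, -14. ]), array([153.7, 160.6]), 19.0) [626.5  -7.9  50.1] 0.04994865973551832
scene gun
2 8 1176 (array([ 449.5, -318.7]), array([178.8, 229.5]), 70.4) [ 466.1 -316.9    3.8] 0.0034588556051471375
100 124 104 (array([ 468.4, -320. ]), array([30. , 32.4]), 75.3) [ 478.  -319.6  114. ] 0.11475952122206468
124 140 132 (array([ 468.3, -320.3]), array([27.6, 29.4]), 72.6) [ 469.7 -319.9  128.9] 0.12925075799028019
```

View pics/crop.png

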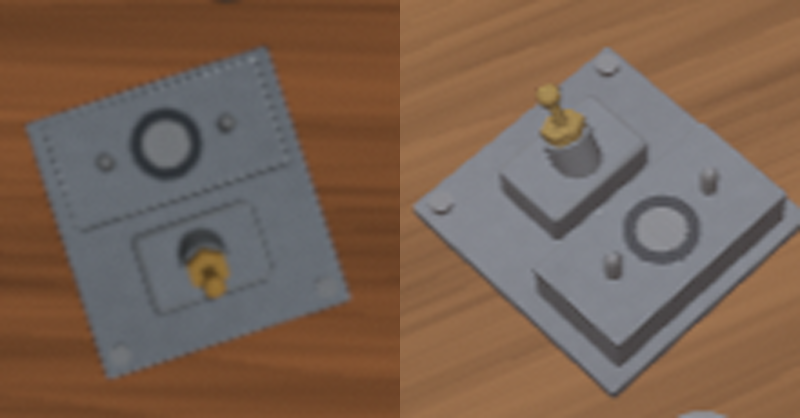

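```bash
cat >> h.py <<'E'
def tilt_down(yaw):  # tool pointing down, tool y at angle yaw (deg)
    a=np.radians(yaw); y=np.array([np.cos(a),np.sin(a),0]); z=np.array([0,0,-1.]); return np.stack([np.cross(y,z),y,z],1)
def delta(s,pos,Rt):
    R0=R.from_quat(s["eef_rot"]).as_matrix()
    dv=R0.T@(np.asarray(pos)-s["tool_pos"]); w=R.from_matrix(R0.T@Rt).as_rotvec()
    print("shift(tool)",dv.round(4),"turn(tool)",w.round(4),"n",np.linalg.norm(dv)/.0417,np.linalg.norm(w)/.125)
E
python3 - <<'E'
from h import *
from plant import *
for n,b,c in (("top",(333.6,224.5),(332.2,218.7)),("scene",(278.4,166.1),(282.3,175.2))):
    z=np.load(n+"0.npz"); print(n,ray(b,z["K"],z["V"],.0977).round(4),ray(c,z["K"],z["V"],.075).round(4))
s=get_state()
delta(s,[.5115,.3174,.12],tilt_down(-21.9))
V=camera_model("wrist")["view"]; R0=R.from_quat(s["eef_rot"]).as_matrix(); W=np.linalg.inv(V)
print((R0.T@(W[:3,3]-s["tool_pos"])).round(4)); print((R0.T@W[:3,:3]).round(3)); print(camera_model("wrist")["intrinsics"])
E
```

```text
top [ 0.5344 -0.0346  0.0977] [ 0.5481 -0.0315  0.075 ]
scene [ 0.5368 -0.0361  0.0977] [ 0.5511 -0.0333  0.075 ]
shift(tool) [-0.3636 -0.1445  0.097 ] turn(tool) [-1.2000e-03  1.4000e-03  1.5862e+00] n 9.66608428736637 12.689753501525763
[ 0.0833 -0.0006 -0.1673]
[[-0.    -0.948 -0.319]
 [ 1.    -0.     0.   ]
 [-0.    -0.319  0.948]]
[[360.79051511   0.         318.10676456]
 [  0.         360.79051511 199.20618853]
 [  0.           0.           1.        ]]
```

```bash
python3 -m inch '1 -0.0303 -0.012 0.0047 0 0 0;1 -0.0303 -0.012 0.0047 0 0 0;1 -0.0303 -0.012 0.0047 0 0 0;1 -0.0303 -0.012 0.0047 0 0 0;1 -0.0303 -0.012 0.0047 0 0 0;1 -0.0303 -0.012 0.0047 0 0 0;1 -0.0303 -0.012 0.0047 0 0 0;1 -0.0303 -0.012 0.0047 0 0 0;1 -0.0303 -0.012 0.0047 0 0 0;1 -0.0303 -0.012 0.0047 0 0 0;1 -0.0303 -0.012 0.0047 0 0 0;1 -0.0303 -0.012 0.0047 0 0 0;1 0 0 0 0 0 0.122;1 0 0 0 0 0 0.122;1 0 0 0 0 0 0.122;1 0 0 0 0 0 0.122;1 0 0 0 0 0 0.122;1 0 0 0 0 0 0.122'
python3 -m inch '1 0 0 0 0 0 0.122;1 0 0 0 0 0 0.122;1 0 0 0 0 0 0.122;1 0 0 0 0 0 0.122;1 0 0 0 0 0 0.122;1 0 0 0 0 0 0.122;1 0 0 0 0 0 0.122;1 0 0 0 0 0 0;1 0 0 0 0 0 0'
cat > look.py <<'E'
from h import *
from plant import *
import sys
def wrist(name):
    s=get_state(); m=camera_model("wrist"); im,d=snapshot("wrist")
    cv2.imwrite(f"pics/{name}.png",im[:,:,::-1]); np.savez(f"{name}.npz",im=im,d=d,K=m["intrinsics"],V=m["view"]); 
    return s,world(d,m["intrinsics"],m["view"]),im,m
E
python3 - <<'E'
from look import *
s,P,im,m=wrist("w1")
delta(s,[.5115,.3174,.12],tilt_down(-21.9)); print(s["q"].round(2))
Q=P.reshape(-1,3)
near=np.hypot(Q[:,0]-.5115,Q[:,1]-.3174)<.09
for lo,hi in ((5,15),(38,50)):
    k=near&(Q[:,2]*1000>lo)&(Q[:,2]*1000<hi); print(k.sum(),rect(Q[k]),np.median(Q[k][:,2]))
E
```

```text
clock: 1.6
tool_pos: [0.5116, 0.3185, 0.1607]
eef_rot: [0.525, 0.851, -0.0, -0.0]
contact_force: [-0.4, -0.9, -0.4]
opening: 0.999
finger_force: 0.0
clock: 2.35
tool_pos: [0.5115, 0.3186, 0.1606]
eef_rot: [0.827, 0.562, -0.0, 0.0]
contact_force: [0.2, -0.3, 0.5]
opening: 1.002
finger_force: 0.0
shift(tool) [-0.0011  0.0004  0.0406] turn(tool) [-0.0002  0.0009  0.0039] n 0.9752412147135132 0.03218722305454973
[-0.76  0.74  0.22  1.7  -0.23  0.72 -0.8 ]
7008 (array([511.5, 317.9]), array([130.1,  60.1]), 68.3) 0.01008211517148433
1710 (array([511.7, 318.4]), array([49.5, 23.8]), 67.8) 0.04402209884886307
```

View pics/w1.png

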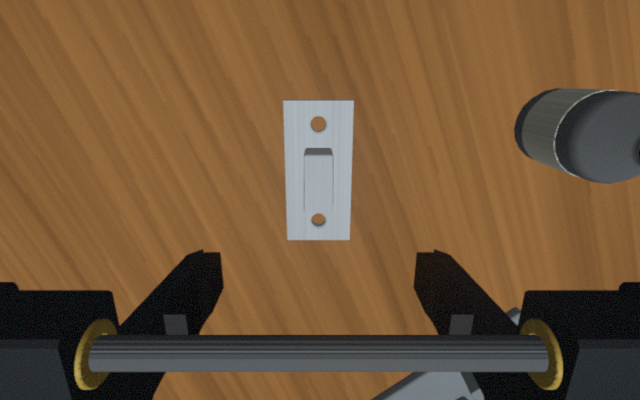

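The wrist view shows the cap straight and centred between the fingers (rib at about (318,180)) with the bottle at the right, clear of the fingers. Descending and gripping.

```bash
python3 -m inch '1 0 0 0.0226 0 0 0;1 0 0 0.0226 0 0 0;1 0 0 0.0226 0 0 0;1 0 0 0.0226 0 0 0;1 0 0 0.0226 0 0 0;1 0 0 0.0226 0 0 0;-1 0 0 0 0 0 0;-1 0 0 0 0 0 0;-1 0 0 0 0 0 0;-1 0 0 0 0 0 0;-1 0 0 0 0 0 0;-1 0 0 0 0 0 0;-1 0 0 0 0 0 0;-1 0 0 0 0 0 0' 35
python3 -m inch '-1 0 0 -0.02 0 0 0;-1 0 0 -0.03 0 0 0;-1 0 0 -0.03 0 0 0;-1 0 0 -0.03 0 0 0;-1 0 0 -0.015 0 0 0;-1 0 0 0 0 0 0'
python3 - <<'E'
from look import *
s=get_state(); delta(s,[.6364,-.0004,.150],tilt_down(19.3)); print(s["opening"]*88)
E
```

```text
clock: 3.57
tool_pos: [0.5121, 0.3188, 0.0259]
eef_rot: [0.828, 0.56, 0.0, -0.0]
contact_force: [-0.4, -0.8, -0.1]
opening: 0.416
finger_force: 0.0
clock: 4.07
tool_pos: [0.5143, 0.3198, 0.1544]
eef_rot: [0.829, 0.56, 0.004, 0.0]
contact_force: [0.3, 0.1, -0.3]
opening: 0.004
finger_force: 0.0
shift(tool) [-0.2516  0.2327  0.0039] turn(tool) [ 0.0064 -0.0043 -0.719 ] n 8.219295981140997 5.752568762459347
0.3489746102128859
```

The fingers had not finished closing before the lift. I'll reopen, check the cap, and retry.

```bash
python3 -m inch '1 0 0 0 0 0 0;1 0 0 0 0 0 0;1 0 0 0 0 0 0;1 0 0 0 0 0 0;1 0 0 0 0 0 0;1 0 0 0 0 0 0;1 0 0 0 0 0 0;1 0 0 0 0 0 0'
python3 - <<'E'
from look import *
s,P,im,m=wrist("w2")
Q=P.reshape(-1,3)
near=np.hypot(Q[:,0]-.5115,Q[:,1]-.3174)<.09
for lo,hi in ((5,15),(38,50)):
    k=near&(Q[:,2]*1000>lo)&(Q[:,2]*1000<hi); print(k.sum(),rect(Q[k]),np.median(Q[k][:,2]))
delta(s,[.5115,.318,.025],tilt_down(-21.9))
E
```

```text
clock: 4.73
tool_pos: [0.5119, 0.3186, 0.1502]
eef_rot: [0.828, 0.56, -0.0, -0.0]
contact_force: [1.0, 0.0, -0.2]
opening: 0.586
finger_force: 0.0
7436 (array([511.5, 317.8]), array([130.3,  60.2]), 68.4) 0.010073488659376129
1824 (array([511.6, 318.3]), array([50.2, 23.9]), 67.5) 0.044016908592695414
shift(tool) [-7.000e-04 -1.000e-04  1.252e-01] turn(tool) [-0.0002  0.0002  0.0002] n 3.002632612921619 0.002557449712194649
```

```bash
python3 -m inch '0.2 0 0 0.025 0 0 0;0.2 0 0 0.025 0 0 0;0.2 0 0 0.025 0 0 0;0.2 0 0 0.025 0 0 0;0.2 0 0 0.025 0 0 0;-1 0 0 0 0 0 0;-1 0 0 0 0 0 0;-1 0 0 0 0 0 0;-1 0 0 0 0 0 0;-1 0 0 0 0 0 0;-1 0 0 0 0 0 0;-1 0 0 0 0 0 0;-1 0 0 0 0 0 0;-1 0 0 0 0 0 0;-1 0 0 0 0 0 0' 35
```

```text
clock: 6.03
tool_pos: [0.5119, 0.3187, 0.0255]
eef_rot: [0.828, 0.56, 0.0, -0.0]
contact_force: [0.2, 0.6, 0.3]
opening: 0.007
finger_force: 0.0
```

```bash
python3 - <<'E'
from look import *
s,P,im,m=wrist("w3")
print(s["opening"],s["finger_force"],s["moment"],s["contact_force"])
print(proj(s["tool_pos"],m["intrinsics"],m["view"]))
E
```

```text
0.006880561415996994 0.0 [-0.10156573  0.10592952  0.03238208] [0.23628852 0.58462218 0.30287338]
[318.09734991 247.84271994]
```

View pics/w3.png

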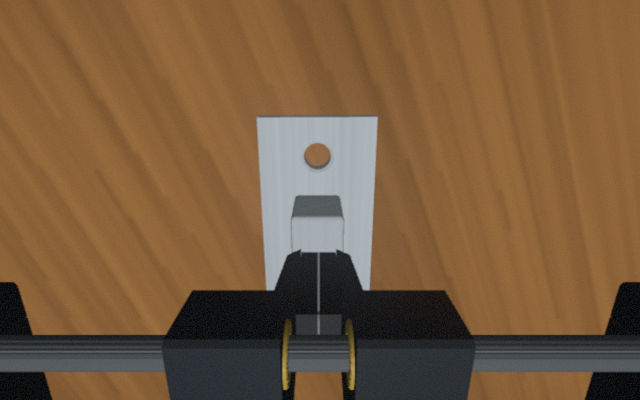

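The fingers appear fully shut in front of the rib, around (318,255). I need depth there to see where they actually are.

```bash
python3 - <<'E'
from h import *
z=np.load("w3.npz"); P=world(z["d"],z["K"],z["V"]); W=np.linalg.inv(z["V"])
t=np.array([.5119,.3187,.0255]); R0=tilt_down(-21.9)
for v in range(190,330,6): print(v,(P[v,308]*1000).round(1),((P[v,308]-t)@R0*1000).round(1))
print((R0.T@(W[:3,3]-t)).round(4))
print(proj([.5119,.3187,.0145],z["K"],z["V"]))
E
```

```text
190 [516.7 345.   10.1] [26.2 -5.3 15.4]
196 [515.9 342.9  13.4] [24.  -5.3 12.1]
202 [516.2 342.8  23. ] [24.  -5.   2.5]
208 [516.4 342.7  31.6] [23.9 -4.8 -6.1]
214 [516.6 342.7  39.8] [ 24.   -4.6 -14.3]
220 [516.2 341.5  44. ] [ 22.7  -4.5 -18.5]
226 [515.2 338.9  44.2] [ 19.9  -4.5 -18.7]
232 [514.  336.1  44. ] [ 17.   -4.5 -18.5]
238 [512.9 333.5  44.2] [ 14.1  -4.6 -18.7]
244 [511.6 330.4  43.4] [ 10.7  -4.6 -17.9]
250 [510.6 327.8  43.9] [  8.   -4.6 -18.4]
256 [510.9 328.2  50.6] [  8.4  -4.4 -25.1]
262 [510.8 327.5  54.9] [  7.8  -4.3 -29.4]
268 [511.1 328.   61. ] [  8.3  -4.2 -35.5]
274 [511.1 327.7  65.4] [  8.1  -4.1 -39.9]
280 [511.4 328.   70.5] [  8.4  -3.9 -45. ]
286 [511.4 327.8  74.4] [  8.2  -3.8 -48.9]
292 [511.9 328.5  79.7] [  9.1  -3.7 -54.2]
298 [511.7 327.9  82.5] [  8.4  -3.6 -57. ]
304 [511.6 327.4  85.5] [  8.   -3.5 -60. ]
310 [511.7 327.5  89.1] [  8.1  -3.5 -63.6]
316 [511.5 326.8  91.4] [  7.4  -3.4 -65.9]
322 [510.7 324.9  91.7] [  5.3  -3.4 -66.2]
328 [510.  323.   92.2] [  3.3  -3.4 -66.7]
[ 8.250e-02 -1.000e-04 -1.673e-01]
[318.09005405 238.74380512]
```

```bash
python3 - <<'E'
from look import *
print(r.nose_length,[a for a in dir(r) if a[0]!='_'])
for f,t in (("w1",[.5115,.3186,.1606]),("w2",[.5119,.3186,.1502]),("w3",[.5119,.3187,.0255])):
    z=np.load(f+".npz"); P=(world(z["d"],z["K"],z["V"])-np.array(t))@tilt_down(-21.9)*1000
    m=(abs(P[...,0])<12)&(abs(P[...,1])<62)&(P[...,2]<40)&(P[...,2]>-50)&(z["im"].max(-1)<60)
    Q=P[m]; print(f,len(Q),Q.min(0).round(1) if len(Q) else'', Q.max(0).round(1) if len(Q) else '')
    if len(Q): print(np.percentile(Q[:,2],[90,95,99]).round(1))
E
```

```text
0.011 ['Unreachable', 'finish_job', 'nose_length']
w1 4360 [ -9.6 -59.1 -50. ] [ 10.9  59.  -20.9]
[-26.1 -24.1 -22.2]
w2 3540 [ -9.9 -40.5 -50. ] [ 10.8  40.1 -20.6]
[-26.3 -24.2 -22.2]
w3 2350 [ -9.7 -15.4 -50. ] [ 10.9  15.3 -21. ]
[-26.8 -24.5 -22.2]
```

The visible fingertips end 21 mm behind the reported TCP, not 11 mm ahead of it. So the fingers closed just above the rib (tips at 46 mm, rib top 44 mm). I'll use the measured tip offset from here on: tips at tool z = -21 mm, grasp point at -40 mm.

```bash
python3 -m inch '0.2 0 0 0 0 0 0;0.2 0 0 0 0 0 0;0.2 0 0 0 0 0 0;0.2 0 0 0 0 0 0;0.2 0 0 0 0 0 0;0.2 0 0 0 0 0 0;0.2 0 0 0 0 0 0;0 0 0 0.008 0 0 0;0 0 0 0.012 0 0 0;0 0 0 0.012 0 0 0;-1 0 0 0 0 0 0;-1 0 0 0 0 0 0;-1 0 0 0 0 0 0;-1 0 0 0 0 0 0;-1 0 0 0 0 0 0;-1 0 0 0 0 0 0;-1 0 0 0 0 0 0' 35
```

```text
clock: 7.5
tool_pos: [0.5118, 0.3186, -0.0066]
eef_rot: [0.828, 0.56, -0.0, -0.0]
contact_force: [0.0, 0.3, -3.8]
opening: 0.269
finger_force: 35.0
```

```bash
python3 -m inch '-1 0 0 -0.015 0 0 0;-1 0 0 -0.03 0 0 0;-1 0 0 -0.03 0 0 0;-1 0 0 -0.025 0 0 0;-1 0 0 0 0 0 0'
python3 - <<'E'
from look import *
s=get_state(); print(s["opening"],s["finger_force"],s["contact_force"]); delta(s,[.6364,-.0004,.093],tilt_down(19.3))
E
```

```text
clock: 7.92
tool_pos: [0.5151, 0.3202, 0.0984]
eef_rot: [0.829, 0.56, 0.005, 0.0]
contact_force: [1.5, 0.2, -3.7]
opening: 0.266
finger_force: 35.0
0.2663171955907389 34.99801986850798 [ 1.47784528  0.22178147 -3.709563  ]
shift(tool) [-0.2522  0.2321  0.0048] turn(tool) [ 0.008  -0.0051 -0.7192] n 8.220846839236915 5.7540792519152
```

```bash
python3 -m inch '-1 -0.012 0.01 0 0 0 0;-1 -0.024 0.0223 0 0 0 0;-1 -0.024 0.0223 0 0 0 0;-1 -0.024 0.0223 0 0 0 0;-1 -0.024 0.0223 0 0 0 0;-1 -0.024 0.0223 0 0 0 0;-1 -0.024 0.0223 0 0 0 0;-1 -0.024 0.0223 0 0 0 0;-1 -0.024 0.0223 0 0 0 0;-1 -0.024 0.0223 0 0 0 0;-1 -0.024 0.0223 0 0 0 0;-1 0 0 0 0 0 -0.12;-1 0 0 0 0 0 -0.12;-1 0 0 0 0 0 -0.12;-1 0 0 0 0 0 -0.12;-1 0 0 0 0 0 -0.12;-1 0 0 0 0 0 -0.12;-1 0 0 0 0 0 0;-1 0 0 0 0 0 0;-1 0 0 0 0 0 0'
python3 - <<'E'
from look import *
s,P,im,m=wrist("w4"); delta(s,[.6364,-.0004,.093],tilt_down(19.3)); print(s["q"].round(2))
# cap in hand: plate corners / depth, relative to tool
R0=R.from_quat(s["eef_rot"]).as_matrix(); T=(P-s["tool_pos"])@R0*1000
Q=P.reshape(-1,3); T=T.reshape(-1,3)
print("seat pts"); k=(abs(Q[:,2]-.05)<.003)&(np.hypot(Q[:,0]-.64,Q[:,1])<.15); print(k.sum(),rect(Q[k]))
k=(abs(Q[:,2]-.014)<.003)&(np.hypot(Q[:,0]-.6,Q[:,1])<.2); print(k.sum(),rect(Q[k]))
t,d=snapshot("top"); mt=camera_model("top"); cv2.imwrite("pics/t2.png",cv2.resize(t[130:270,240:400],(640,560))[:,:,::-1])
cv2.imwrite("pics/w4s.png",np.hstack([cv2.resize(im,(480,300)),cv2.resize(t[150:250,270:375],(315,300))])[:,:,::-1])
E
```

```text
clock: 9.58
tool_pos: [0.6337, -0.0021, 0.0927]
eef_rot: [0.579, 0.815, -0.0, -0.0]
contact_force: [-0.6, 0.3, -3.4]
opening: 0.265
finger_force: 35.0
shift(tool) [ 0.0007  0.0031 -0.0003] turn(tool) [-0.001  -0.0005 -0.0019] n 0.07734881584928736 0.017812824789058483
[-0.03  0.86 -0.08  1.64  0.1   0.65  0.18]
seat pts
13267 (array([596.2,   5.4]), array([152.8, 122.2]), 19.4)
21854 (array([632.4,   7.6]), array([299.6, 178.6]), 20.8)
```

View pics/w4s.png

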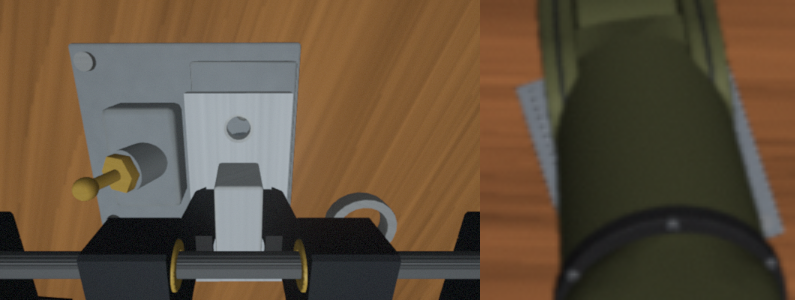

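The wrist view shows the cap over the seat with its far hole at about (239,128); nipple to the left, ring clear on the right. I'll locate the seat and flange edges and the cap hole from this close view.

```bash
cat > seat.py <<'E'
from h import *
import sys
z=np.load(sys.argv[1]); P=world(z["d"],z["K"],z["V"]); t=np.array(eval(sys.argv[2])); 
a=np.radians(19.3); Rh=np.array([[np.cos(a),-np.sin(a),0],[np.sin(a),np.cos(a),0],[0,0,1]])
H=(P-np.array([.6364,-.0004,.05]))@Rh*1000   # seat frame guess, mm
x,y,zz=H[...,0],H[...,1],H[...,2]
s=(abs(zz)<1.5)&(abs(x)<50)&(y>66)&(y<90); print("seat top",s.sum(),"y max",np.percentile(y[s],99.5),"x",np.percentile(x[s],[.5,99.5]))
f=(abs(zz+36)<2)&(y<110)&(y>30)&(x>-170)&(x<60); print("flange y max",np.percentile(y[f&(x<-60)],99.5),"x min",np.percentile(x[f],.5),"x max",np.percentile(x[f],99.5), "med",np.median(zz[f])+50)
b=(abs(zz+2)<1.5)&(x<-50)&(x>-120)&(abs(y)<60); print("block",b.sum(),np.percentile(x[b],[.5,99.5]),np.percentile(y[b],[.5,99.5]))
pl=(x>-40)&(x<45)&(y>10)&(y<75)&(zz>30)&(zz<60)&(z["im"].min(-1)>120); print("cap plate",pl.sum(),np.percentile(x[pl],[.5,99.5]),np.percentile(y[pl],99.5),np.median(zz[pl]))
print("tool in seat",(t-np.array([.6364,-.0004,.05]))@Rh*1000)
E
python3 seat.py w4.npz '[0.6337,-0.0021,0.0927]'
```

```text
seat top 3482 y max 79.87704352627354 x [-39.00553394  39.33769762]
flange y max 94.28585431683227 x min -147.91539609600613 x max 49.13697176584034 med 14.020090810395786
block 7035 [-111.83737508  -56.52288218] [-42.31482688  42.67862617]
cap plate 10691 [-33.21388609  26.33441812] 63.8807541660852 59.37959729103749
tool in seat [-3.11013704 -0.71207276 42.7       ]
```

```bash
python3 -m inch '-1 0.0007 0.0037 0 0 0 0;-1 0 0 0.01 0 0 0;-1 0 0 0.01 0 0 0;-1 0 0 0 0 0 0;-1 0 0 0 0 0 0'
python3 - <<'E'
from look import *
s,P,im,m=wrist("w5"); print(repr(s["tool_pos"].round(4)))
E
python3 seat.py w5.npz '[0.6364,-0.0004,0.0727]'
```

```text
clock: 10.1
tool_pos: [0.6362, -0.0002, 0.072]
eef_rot: [0.578, 0.816, -0.001, -0.001]
contact_force: [-0.4, 0.4, -2.8]
opening: 0.265
finger_force: 35.0
array([ 6.362e-01, -2.000e-04,  7.200e-02])
seat top 4290 y max 80.06523218581343 x [-38.91996019  39.29206972]
flange y max 94.46340694036263 x min -147.9916392389164 x max 49.01000232569365 med 14.014244106280856
block 8058 [-111.86380605  -56.4800924 ] [-40.43605519  42.81710779]
cap plate 14322 [-30.28667177  29.24783923] 64.81573369998573 38.837863587930244
tool in seat [ 0.   0.  22.7]
```

```bash
python3 -m inch '-1 0 0.0007 0.004 0 0 0;-1 0 0 0.006 0 0 0;-1 0 0 0.006 0 0 0;-1 0 0 0.006 0 0 0;-1 0 0 0.004 0 0 0;-1 0 0 0 0 0 0'
```

```text
clock: 10.65
tool_pos: [0.6373, 0.0, 0.0461]
eef_rot: [0.578, 0.816, -0.001, -0.001]
contact_force: [0.0, -0.1, -3.8]
opening: 0.267
finger_force: 35.0
```

```bash
python3 -m inch '-1 0 0 0.002 0 0 0;-1 0 0 0.002 0 0 0;-1 0 0 0 0 0 0;-1 0 0 0 0 0 0'
```

```text
clock: 10.98
tool_pos: [0.6378, 0.0001, 0.0434]
eef_rot: [0.578, 0.816, -0.0, -0.0]
contact_force: [-1.4, 0.1, -4.6]
opening: 0.272
finger_force: 35.0
```

```bash
python3 -m inch '-1 0 0 0.001 0 0 0;-1 0 0 0.001 0 0 0;-1 0 0 0 0 0 0;-1 0 0 0 0 0 0'
python3 - <<'E'
from look import *
s,P,im,m=wrist("w6"); print(s["contact_force"],s["moment"])
E
python3 seat.py w6.npz '[0.6364,-0.0004,0.0727]'
```

```text
clock: 11.32
tool_pos: [0.6379, 0.0001, 0.0432]
eef_rot: [0.578, 0.816, -0.0, 0.0]
contact_force: [-5.0, 0.1, 9.8]
opening: 0.27
finger_force: 35.0
[-5.03280843  0.13681327  9.76044275] [ 0.03619483  1.11828982 -0.03383322]
seat top 5983 y max 79.86145972607011 x [-38.8840177   39.22333671]
flange y max 94.1620410273533 x min -148.04169277959926 x max 48.985407031356026 med 14.002807124490701
block 8366 [-111.7987186  -56.4057281] [-38.49663505  43.3109234 ]
cap plate 2326 [-10.68388162  12.56740645] 24.553220392414726 43.99984892409719
tool in seat [ 0.   0.  22.7]
```

Rib top is 44.0 mm above the seat, so the cap is flush. Releasing it.

```bash
python3 -m inch '0 0 0 0 0 0 0;0 0 0 0 0 0 0;0 0 0 0 0 0 0;0 0 0 0 0 0 0;0 0 0 0 0 0 0;0 0 0 -0.01 0 0 0;0.4 0 0 -0.025 0 0 0;0.4 0 0 -0.04 0 0 0;0.4 0 0 -0.04 0 0 0;0.4 0 0 -0.035 0 0 0;0.4 0 0 0 0 0 0;0.4 0 0 0 0 0 0'
python3 - <<'E'
from look import *
s,P,im,m=wrist("w7"); print(s["q"].round(2))
delta(s,[.4682,-.3183,.20],tilt_down(-15)); 
a=np.radians(19.3); Rh=np.array([[np.cos(a),-np.sin(a),0],[np.sin(a),np.cos(a),0],[0,0,1]])
H=(P-np.array([.6364,-.0004,.05]))@Rh*1000; x,y,z=np.moveaxis(H,-1,0)
for lo,hi in ((8,12),(42,46)):
    k=(abs(x)<40)&(abs(y)<70)&(z>lo)&(z<hi)&(im.min(-1)>100); A=np.c_[x[k],y[k],np.ones(k.sum())]; print(k.sum(),rect(H[k]/1000),np.linalg.lstsq(A,z[k],rcond=None)[0].round(3))
cm=cv2.inRange(im,(120,70,0),(255,220,90)); yy=H[cm>0]; print(len(yy))
E
```

```text
clock: 12.37
tool_pos: [0.6399, 0.0001, 0.1946]
eef_rot: [0.578, 0.816, 0.002, 0.002]
contact_force: [-0.6, 0.7, -0.8]
opening: 0.697
finger_force: 0.0
[-0.02  0.73 -0.09  1.55  0.08  0.86  0.19]
shift(tool) [-0.2435 -0.2675 -0.0066] turn(tool) [ 6.100e-03 -2.000e-04  5.996e-01] n 8.675943471812586 4.797271492989699
7567 (array([ 1.4, -0.9]), array([ 60.1, 130.3]), 0.1) [ 0.   -0.   10.13]
1834 (array([ 1.2, -0. ]), array([23.6, 49.2]), 0.7) [-3.0000e-03 -2.0000e-03  4.4046e+01]
152740
```

View pics/w7.png

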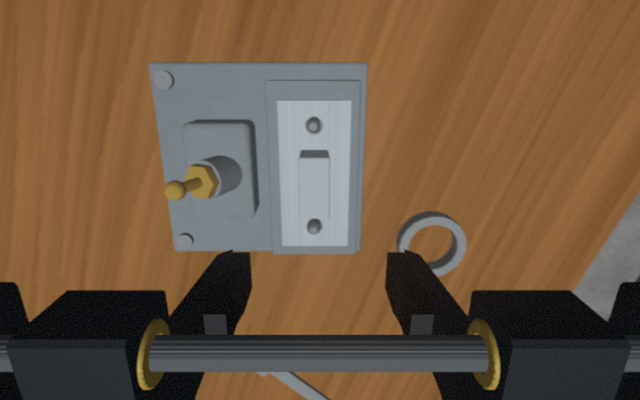

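The cap lies flush with both pins showing through its holes at (314,125) and (314,227), level and within about 1 mm. The nipple ball is at (175,190) and the collar at (203,181). Measuring the nipple from this view, then moving on to the gun.

```bash
python3 - <<'E'
from h import *
from scipy.optimize import least_squares
z=np.load("w7.npz"); P=world(z["d"],z["K"],z["V"]); im=z["im"]
hsv=cv2.cvtColor(im,cv2.COLOR_RGB2HSV); m=cv2.inRange(hsv,(12,140,60),(35,255,255)); w=np.zeros_like(m); w[165:215,150:190]=1; w[160:205,190:225]=1; m=(m>0)&(w>0)
Z=P[...,2]; print(m.sum())
u=np.mgrid[:400,:640][1]
b=P[m&(u<185)]; f=least_squares(lambda c:np.linalg.norm(b-c,axis=1)-.008,b.mean(0)-[0,0,.006],loss="soft_l1",f_scale=.0005); print("ball",f.x.round(4),len(b))
a=np.radians(19.3); xh=np.array([np.cos(a),np.sin(a),0]); n=-np.sin(np.radians(25))*xh+[0,0,np.cos(np.radians(25))]
print("collar from ball",(f.x-.025*n).round(4))
q=P[m]; t=(q-(f.x-.025*n))@n; k=(abs(t)<.006); print("flat",k.sum(),np.histogram(t*1000,np.arange(-8,36,2)))
cp=q[(t>-.001)&(t<.004)]; print("collar pts",cp.mean(0).round(4))
E
python3 -m inch '0.4 -0.012 -0.013 0 0 0 0;0.4 -0.024 -0.0265 0 0 0 0;0.4 -0.026 -0.0286 0 0 0 0;0.4 -0.026 -0.0286 0 0 0 0;0.4 -0.026 -0.0286 0 0 0 0;0.4 -0.026 -0.0286 0 0 0 0;0.4 -0.026 -0.0286 0 0 0 0;0.4 -0.026 -0.0286 0 0 0 0;0.4 -0.026 -0.0286 0 0 0 0;0.4 -0.026 -0.0286 0 0 0 0;0 0 0 0 0 0 0.12;0 0 0 0 0 0 0.12;0 0 0 0 0 0 0.12;0 0 0 0 0 0 0.12;0 0 0 0 0 0 0.12;0 0 0 0 0 0 0;0 0 0 0 0 0 0'
python3 - <<'E'
from look import *
s,P,im,m=wrist("w8"); print(s["q"].round(2)); delta(s,[.4682,-.3183,.063],tilt_down(-15))
Q=P.reshape(-1,3); near=np.hypot(Q[:,0]-.4682,Q[:,1]+.3183)<.06
for lo,hi in ((118,128),(128.5,134),(2,6),(52,57)):
    k=near&(Q[:,2]*1000>lo)&(Q[:,2]*1000<hi); print(k.sum(),rect(Q[k]) if k.sum()>5 else 0,np.median(Q[k][:,2]))
E
```

```text
1762
ball [ 0.494  -0.0808  0.0066] 1048
collar from ball [ 0.504  -0.0773 -0.016 ]
flat 0 (array([  0,   0,   0,   0,   0,   0,   0,   0,   0,   0,   0,   2, 109,
       217, 236, 154,  32,   2,   0,   0,   0]), array([-8, -6, -4, -2,  0,  2,  4,  6,  8, 10, 12, 14, 16, 18, 20, 22, 24,
       26, 28, 30, 32, 34]))
collar pts [nan nan nan]
clock: 13.83
tool_pos: [0.4651, -0.3185, 0.1901]
eef_rot: [0.792, 0.61, -0.001, -0.001]
contact_force: [-0.3, 0.3, -0.3]
opening: 0.502
finger_force: 0.0
[ 0.5   0.64  0.03  1.79 -0.03  0.71  0.29]
shift(tool) [0.0009 0.0033 0.1271] turn(tool) [-0.0029 -0.0004  0.0034] n 3.0500018336791364 0.036068261023082866
768 (array([ 467.7, -319. ]), array([30.5, 30.1]), 76.5) 0.12532788124319072
1069 (array([ 467.4, -319. ]), array([25. , 24.7]), 29.4) 0.13095396673943144
5309 (array([ 466.5, -316.7]), array([101.8, 105.8]), 12.9) 0.004093958234401618
890 (array([ 468.8, -315. ]), array([46.1, 55.2]), 74.9) 0.05484792572100888<stdin>:11: RuntimeWarning: Mean of empty slice.
  ret = um.true_divide(
```

```bash
python3 - <<'E'
from h import *
from scipy.optimize import least_squares
z=np.load("w7.npz"); P=world(z["d"],z["K"],z["V"]); im=z["im"]
hsv=cv2.cvtColor(im,cv2.COLOR_RGB2HSV); m=(cv2.inRange(hsv,(12,120,40),(40,255,255))>0)&(P[...,2]>.06)&(P[...,2]<.12)&(np.hypot(P[...,0]-.54,P[...,1]+.035)<.05)
v,u=np.mgrid[:400,:640]; print(m.sum(),np.percentile(u[m],[0,50,100]),np.percentile(v[m],[0,100]))
q=P[m]
b=q[np.hypot(u[m]-175,v[m]-190)<12]; f=least_squares(lambda c:np.linalg.norm(b-c,axis=1)-.008,b.mean(0)-[0,0,.006],loss="soft_l1",f_scale=.0005); print("ball",f.x.round(4),len(b),np.abs(f.fun).mean())
a=np.radians(19.3); xh=np.array([np.cos(a),np.sin(a),0]); n=-np.sin(np.radians(25))*xh+[0,0,np.cos(np.radians(25))]
c0=f.x-.025*n; print("collar from ball",c0.round(4), "housing x,y rel seat", ((c0-[.6364,-.0004,0])@xh).round(4))
t=(q-c0)@n; print(np.histogram(t*1000,np.arange(-8,36,2)))
k=t<.006; A=q[k]; print(A.mean(0).round(4))
W=ray((175,190),z["K"],z["V"],.0977); print("ray ball",W.round(4))
E
python3 -m inch '0 0 0.0024 0.027 0 0 0;0 0 0 0.035 0 0 0;0 0 0 0.03 0 0 0;0 0 0 0.02 0 0 0;0 0 0 0.015 0 0 0;0 0 0 0 0 0 0;-1 0 0 0 0 0 0;-1 0 0 0 0 0 0;-1 0 0 0 0 0 0;-1 0 0 0 0 0 0;-1 0 0 0 0 0 0;-1 0 0 0 0 0 0;-1 0 0 0 0 0 0' 50
```

```text
1143 [165. 196. 217.] [165. 199.]
ball [ 0.5372 -0.0353  0.0977] 321 0.0004005395437212301
collar from ball [ 0.5472 -0.0318  0.075 ] housing x,y rel seat -0.0946
(array([  2,  33,  60, 261, 309,  19,  21,  19,  25,  18,  20,  16,  19,
         6,   7,  17,  31,  49,  65,  90,  56]), array([-8, -6, -4, -2,  0,  2,  4,  6,  8, 10, 12, 14, 16, 18, 20, 22, 24,
       26, 28, 30, 32, 34]))
[ 0.5497 -0.0284  0.0764]
ray ball [ 0.5365 -0.0348  0.0977]
clock: 14.97
tool_pos: [0.4686, -0.32, 0.0652]
eef_rot: [0.793, 0.609, 0.0, 0.001]
contact_force: [-1.1, 1.6, 5.1]
opening: 0.333
finger_force: 49.8
```

```bash
python3 -m inch '-1 0 0 -0.01 0 0 0;-1 0 0 -0.025 0 0 0;-1 0 0 -0.035 0 0 0;-1 0 0 -0.035 0 0 0;-1 0 0 -0.03 0 0 0;-1 0 0 -0.02 0 0 0;-1 0 0 0 0 0 0;-1 0 0 0 0 0 0;-1 0 0 0 0 0 0'
cat > gun.py <<'E'
from look import *
from scipy.optimize import least_squares
def gun(name):
    s,P,im,m=wrist(name); R0=R.from_quat(s["eef_rot"]).as_matrix(); T=(P-s["tool_pos"])@R0*1000
    k=(abs(T[...,0])<40)&(abs(T[...,1])<24)&(T[...,2]>-8)&(T[...,2]<90); q=T[k]
    z=q[:,2]; print("n",len(q),"zmax",np.percentile(z,[95,99,99.7]).round(1),np.histogram(z,np.arange(-10,95,5))[0])
    b=q[(z>0)&(z<55)]
    def res(p): 
        o=np.array([p[0],p[1],30.]); d=np.array([p[2],p[3],1.]); d/=np.linalg.norm(d); w=b-o; return np.linalg.norm(w-np.outer(w@d,d),axis=1)-20
    f=least_squares(res,[0,0,0,0],loss="soft_l1",f_scale=.5); print("axis at z=30, slope",f.x.round(3),"res",np.abs(f.fun).mean().round(2))
    return s,f.x
E
python3 - <<'E'
from gun import *
s,p=gun("g1"); print(s["finger_force"],s["opening"]*88,s["q"].round(2))
a=np.radians(19.3); xh=np.array([np.cos(a),np.sin(a),0]); c,si=np.cos(np.radians(25)),np.sin(np.radians(25)); n=-si*xh+[0,0,c]; col=np.array([.5472,-.0318,.075])
R0=R.from_quat(s["eef_rot"]).as_matrix(); yh=np.array([-np.sin(a),np.cos(a),0])
Rt=R.from_rotvec(-np.radians(25)*yh).as_matrix()@tilt_down(-15); print(Rt[:,2],-n)
delta(s,col+n*(.060+.055),Rt)
delta(s,[*(col+n*(.060+.055))[:2],.215],Rt)
cv2.imwrite("pics/g1.png",im[:,:,::-1]) if 0 else None
E
```

```text
clock: 15.72
tool_pos: [0.4671, -0.3188, 0.2181]
eef_rot: [0.793, 0.609, -0.001, -0.002]
contact_force: [-0.2, -0.2, -3.8]
opening: 0.338
finger_force: 49.7
n 2269 zmax [53.  56.8 57.7] [157 249 236 207 186 160 204 160 138 147 124 124 113  64   0   0   0   0
   0   0]
axis at z=30, slope [ 0.03  -0.717 -0.    -0.012] res 0.17
49.747493639588356 29.744722863789164 [ 0.5   0.61  0.03  1.75 -0.03  0.79  0.28]
[ 0.39886752  0.13968142 -0.90630779] [ 0.39886752  0.13968142 -0.90630779]
shift(tool) [ 0.2706 -0.0369  0.0392] turn(tool) [-0.3634  0.2449 -0.0005] n 6.616024534061743 3.5059501545418454
shift(tool) [ 0.2706 -0.037   0.0034] turn(tool) [-0.3634  0.2449 -0.0005] n 6.550588717719736 3.5059501545418454
```

View pics/g1.png

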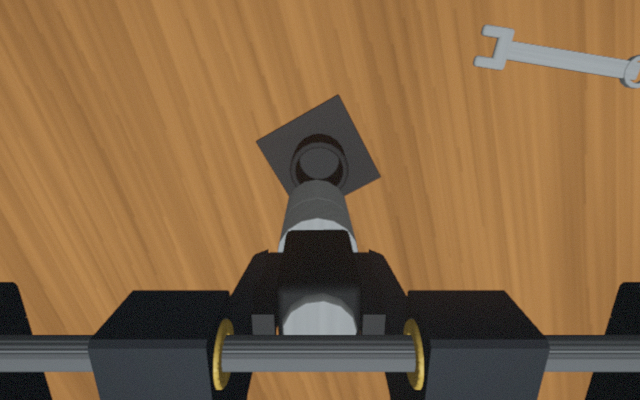

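The gun is held straight in the fingers (barrel from about (318,240) to (318,185)), with the empty cup at (318,165) below. Moving over to the nipple and tilting.

```bash
python3 -m inch '-1 0.0126 -0.0017 0 0 0 0;-1 0.024 -0.0033 0 0 0 0;-1 0.026 -0.0035 0 0 0 0;-1 0.026 -0.0036 0 0 0 0;-1 0.026 -0.0036 0 0 0 0;-1 0.026 -0.0036 0 0 0 0;-1 0.026 -0.0036 0 0 0 0;-1 0.026 -0.0036 0 0 0 0;-1 0.026 -0.0035 0 0 0 0;-1 0.026 -0.0035 0 0 0 0;-1 0.026 -0.0035 0 0 0 0;-1 0 0 0 -0.0909 0.0612 0;-1 0 0 0 -0.0909 0.0612 0;-1 0 0 0 -0.0909 0.0612 0;-1 0 0 0 -0.0909 0.0612 0;-1 0 0 0 0 0 0;-1 0 0 0 0 0 0;-1 0 0 0 0 0 0'
cat > tgt.py <<'E'
from gun import *
a=np.radians(19.3); xh=np.array([np.cos(a),np.sin(a),0]); yh=np.array([-np.sin(a),np.cos(a),0]); c,si=np.cos(np.radians(25)),np.sin(np.radians(25)); n=-si*xh+[0,0,c]; col=np.array([.5472,-.0318,.075])
def report(s,p,mz=59.):
    """mouth in nipple frame and tool-frame correction to put gun axis on nipple axis"""
    R0=R.from_quat(s["eef_rot"]).as_matrix(); 
    d=R0@np.array([p[2],p[3],1.]); d/=np.linalg.norm(d)
    mo=s["tool_pos"]+R0@(np.array([p[0]+p[2]*(mz-30),p[1]+p[3]*(mz-30),mz])/1000)
    v=mo-col; h=v@n; lat=v-h*n
    print("mouth height",h.round(4),"lateral shift needed (tool)",(R0.T@-lat).round(4),"axis turn needed (tool)",(R0.T@np.cross(d,-n)).round(4),"tool turn",(R0.T@np.cross(R0[:,2],-n)).round(4))
    return R0
E
python3 - <<'E'
from tgt import *
s,p=gun("g2"); R0=report(s,p); print(s["q"].round(2),s["finger_force"])
z=np.load("g2.npz"); P=world(z["d"],z["K"],z["V"]); im=z["im"]
hsv=cv2.cvtColor(im,cv2.COLOR_RGB2HSV); m=(cv2.inRange(hsv,(12,120,40),(40,255,255))>0)&(P[...,2]>.06)&(P[...,2]<.12)&(np.hypot(P[...,0]-.54,P[...,1]+.035)<.05); print("brass px",m.sum())
E
```

```text
clock: 17.27
tool_pos: [0.5055, -0.0471, 0.2226]
eef_rot: [0.776, 0.597, 0.192, 0.06]
contact_force: [0.6, -0.4, -2.7]
opening: 0.333
finger_force: 49.8
n 2262 zmax [52.3 56.7 57.8] [164 248 227 212 198 146 200 161 149 133 127 125 108  64   0   0   0   0
   0   0]
axis at z=30, slope [-0.    -0.697 -0.    -0.011] res 0.17
mouth height 0.0936 lateral shift needed (tool) [-0.0112 -0.0159  0.0006] axis turn needed (tool) [-0.0401  0.0117  0.0001] tool turn [-0.0293  0.0113  0.    ]
[ 0.35  0.45 -0.32  2.26 -0.37  0.09  0.19] 49.82918617897667
brass px 363
```

View pics/g2.png

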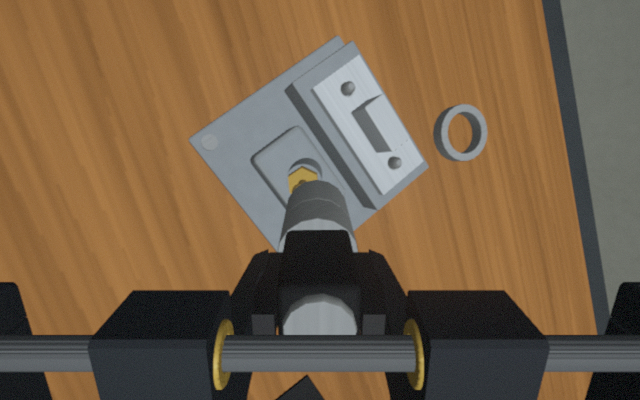

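The gun is right above the nipple, but joint 6 has dropped to 0.09, near its 0.04 limit, so the tilt isn't fully reached. I'll identify the arm kinematics from the logged states to find a posture with margin.

```bash
cat > kin.py <<'E'
from h import *
from scipy.optimize import least_squares
import itertools
def Rz(a): return R.from_rotvec([0,0,a])
def Ry(a): return R.from_rotvec([0,a,0])
def fk(q,p,s=None):
    h,L1,L2,L3,a1,a2,o7=p[:7]; s=s or SG
    r=Rz(s[0]*q[0])*Ry(q[1]); x=np.array([0,0,h])+r.apply([a1,0,L1]); r=r*Rz(s[1]*q[2])*Ry(q[3]); x=x+r.apply([-a2,0,L2]); r=r*Rz(s[2]*q[4])*Ry(q[5]); x=x+r.apply([0,0,L3]); r=r*Rz(s[3]*q[6]+o7)
    return x,r
D=[([-1.1702,.68999,-.19451,1.56633,.15732,.9025,-.2151],[.22396,.58278,.21661],[.182324,.983238,-.000913,-.0000955]),
([-.76,.74,.22,1.7,-.23,.72,-.8],[.5115,.3186,.1606],[.827,.562,0,0]),
([-.03,.86,-.08,1.64,.1,.65,.18],[.6337,-.0021,.0927],[.579,.815,0,0]),
([-.02,.73,-.09,1.55,.08,.86,.19],[.6399,.0001,.1946],[.578,.816,.002,.002]),
([.5,.64,.03,1.79,-.03,.71,.29],[.4651,-.3185,.1901],[.792,.61,-.001,-.001]),
([.5,.61,.03,1.75,-.03,.79,.28],[.4671,-.3188,.2181],[.793,.609,-.001,-.002]),
([.35,.45,-.32,2.26,-.37,.09,.19],[.5055,-.0471,.2226],[.776,.597,.192,.06])]
def res(p,s):
    o=[]
    for q,x,e in D:
        X,r=fk(q,p,s); o+=list((X-x)*1); o+=list((R.from_quat(e).inv()*r).as_rotvec()*.3)
    return np.array(o)
SG=None
def fit():
    best=None
    for s in itertools.product((1,-1),repeat=4):
        for o in (0,1.57,3.14,-1.57):
            f=least_squares(res,[.35,.4,.4,.2,0,0,o],args=(s,),loss="soft_l1",f_scale=.02)
            if best is None or f.cost<best[0]: best=(f.cost,s,f.x,f)
    return best
if __name__=="__main__":
    from plant import get_state
    s=get_state(); D.append((s["q"],s["tool_pos"],s["eef_rot"])); print(s["q"].round(4))
    b=fit(); print(b[0],b[1],b[2].round(4)); print((res(b[2],b[1]).reshape(-1,6)*1000).round(1))
E
python3 kin.py
```

```text
[ 0.3442  0.4546 -0.317   2.2562 -0.3741  0.0854  0.1922]
0.004181957403938093 (-1, -1, -1, -1) [0.1884 0.5286 0.2725 0.2131 0.0529 0.0484 1.5702]
[[-32.7   3.6   0.9  -0.   -0.   -0.2]
 [-31.7  54.8  -3.   -0.4   2.2  -0.2]
 [  0.9  43.1  -1.3   1.3   0.4  -2.2]
 [ -9.9  36.8  -0.7   0.2  -0.3   2.5]
 [ 34.   36.8   2.9  -1.6   0.4  -0.6]
 [ 30.2  38.7   0.9   0.7   1.6   1.3]
 [ -2.2   2.2   0.9   0.7   0.3  -0.4]
 [ -0.    2.8  -0.6   0.    0.   -0.2]]
```

```bash
cat > kin2.py <<'E'
from kin import *
S=(-1,-1,-1,-1); O7=np.pi/2
def frames(q):
    r=[Rz(-q[0])]; r.append(r[-1]*Ry(q[1])); r.append(r[-1]*Rz(-q[2])); r.append(r[-1]*Ry(q[3])); r.append(r[-1]*Rz(-q[4])); r.append(r[-1]*Ry(q[5])); r.append(r[-1]*Rz(-q[6]+O7)); return r
def A(q):
    r=[f.as_matrix() for f in frames(q)]
    # base z ; J1:x,y ; J2: x,y,z ; J3: x,y ; J4: x,y,z ; J5: x,y ; J6: x,y,z
    return np.c_[[0,0,1],r[0][:,:2],r[1],r[2][:,:2],r[3],r[4][:,:2],r[5]]
if __name__=="__main__":
    from plant import get_state
    s=get_state(); D[-1]=(s["q"],s["tool_pos"],s["eef_rot"])
    M=np.vstack([A(d[0])*(3 if i in (0,6) else 1) for i,d in enumerate(D)]); b=np.concatenate([np.array(d[1])*(3 if i in (0,6) else 1) for i,d in enumerate(D)])
    p0=np.array([.19,0,0,0,0,.5,0,0,0,0,.3,0,0,0,0,.2])
    lam=.02; p=p0+np.linalg.solve(M.T@M+lam**2*np.eye(16),M.T@(b-M@p0)); print(p.round(3))
    print((np.array([A(d[0])@p-d[1] for d in D])*1000).round(1)); np.save("p.npy",p)
E
python3 kin2.py
```

```text
[ 0.329  0.001 -0.006 -0.011 -0.006  0.55   0.018 -0.01  -0.016 -0.01
  0.328  0.009 -0.008 -0.009 -0.008  0.332]
[[-0.1  0.1  0.1]
 [-0.2  0.6  0.7]
 [-0.   2.  -0.5]
 [-1.2 -3.  -0.4]
 [ 1.  -0.9  1. ]
 [-0.7  0.2 -1.4]
 [-0.   0.  -0. ]]
```

```bash
cat > ik.py <<'E'
from kin2 import *
p=np.load("p.npy"); lo=np.array([-3.01,-.46,-1.47,.13,-1,.04,-2.66]); hi=np.array([3.01,2.08,1.51,2.56,4.14,2.09,2.66])
a=np.radians(19.3); xh=np.array([np.cos(a),np.sin(a),0]); yh=np.array([-np.sin(a),np.cos(a),0]); n=-np.sin(np.radians(25))*xh+[0,0,np.cos(np.radians(25))]; col=np.array([.5472,-.0318,.075])
def pose(h,yaw=0): return col+n*(h+.059), R.from_rotvec(-np.radians(25)*yh)*R.from_matrix(tilt_down(-15+yaw))
def solve(x,r,q0,w=.003,m=.08):
    f=least_squares(lambda q:np.r_[(A(q)@p-x)*10,(r.inv()*frames(q)[-1]).as_rotvec()*3,w*(q-q0)],np.clip(q0,lo+m+.001,hi-m-.001),bounds=(lo+m,hi-m)); return f.x,np.linalg.norm(f.fun[:6])
if __name__=="__main__":
    qc=np.array([.3442,.4546,-.317,2.2562,-.3741,.0854,.1922]); rng=np.random.default_rng(0)
    for yaw in (0,):
        sols=[]
        for i in range(60):
            q0=qc if i==0 else qc+rng.normal(0,1,7)*[.6,.4,.8,.3,1.5,.5,1.5]
            q,e=solve(*pose(0,yaw),q0,.001)
            if e<.01 and not any(np.abs(q-t).max()<.15 for t,_ in sols): sols.append((q,e))
        sols.sort(key=lambda t:np.abs(t[0]-qc).max())
        for q,e in sols[:14]: print(yaw,q.round(2),round(e,4))
E
python3 ik.py
```

```text
0 [ 0.88  1.09 -1.39  2.4   1.83  0.95 -1.93] 0.0
0 [ 0.84  0.99 -1.23  2.4   1.9   0.79 -2.  ] 0.0
0 [ 0.78  0.91 -1.08  2.39  2.    0.65 -2.1 ] 0.0
0 [ 0.72  0.84 -0.92  2.39  2.13  0.53 -2.22] 0.0
0 [ 0.58  0.76 -0.66  2.38  2.45  0.37 -2.54] 0.0
0 [ 0.26  0.67 -0.13  2.34  3.6   0.28  2.58] 0.0
0 [0.04 0.68 0.18 2.33 4.06 0.41 2.1 ] 0.0
```

A solution for the final pose exists only with the wrist flipped (q5 around 2). I'll back off the tilt and raise the arm, then plan the TCP path through that flip.

```bash
python3 -m inch '-1 0 0 -0.015 0.09 -0.06 0;-1 0 0 -0.02 0.09 -0.06 0;-1 0 0 -0.02 0.09 -0.06 0;-1 0 0 -0.01 0.05 -0.03 0;-1 0 0 0 0 0 0'
cat > plan.py <<'E'
from ik import *
import sys
def rows(qa,qb,N,q_start=None):
    """tool-frame rows along the joint-space line qa->qb, and a nearest-configuration IK simulation of them"""
    from plant import get_state
    qs=[qa+(qb-qa)*t for t in np.linspace(0,1,N+1)]; X=[(A(q)@p,frames(q)[-1]) for q in qs]; qsim=qa.copy(); out=[]
    for (x0,r0),(x1,r1) in zip(X[:-1],X[1:]):
        d=np.r_[r0.inv().apply(x1-x0),(r0.inv()*r1).as_rotvec()]; out.append(d)
        qsim,e=solve(x1,r1,qsim,.01,.045)
    return np.array(out),X,qsim
E
python3 - <<'E'
from plan import *
from plant import get_state
s=get_state(); q=s["q"]; print("q",q.round(3),"fk err",((A(q)@p-s["tool_pos"])*1000).round(1))
# goal at h=.06
g,e=solve(*pose(0),np.array([.72,.84,-.92,2.39,2.13,.53,-2.22]),.0005)
g2,e2=solve(*pose(.06),g,.001); print("goal h=0",g.round(2),e,"h=.06",g2.round(2),e2)
o,X,qs=rows(q,g2,30); print("sim end",qs.round(2))
print("max shift",np.abs(o[:,:3]).max(),"max turn",np.linalg.norm(o[:,3:],axis=1).max())
for x,r in X[::3]: 
    m=x+r.apply([0,0,.059]); print("tcp",x.round(3),"mouth",m.round(3),"axis",r.apply([0,0,1]).round(2))
E
```

```text
clock: 17.73
tool_pos: [0.4972, -0.0493, 0.2756]
eef_rot: [0.788, 0.614, 0.044, 0.009]
contact_force: [1.2, -0.7, -4.0]
opening: 0.336
finger_force: 49.8
q [-0.083  0.417  0.176  1.942 -0.178  0.718 -0.042] fk err [-0.9 -2.8 -1.2]
goal h=0 [ 0.72  0.84 -0.92  2.39  2.13  0.53 -2.22] 6.193000546949437e-10 h=.06 [ 0.75  0.66 -0.88  2.4   2.02  0.35 -2.14] 4.5261348134823727e-07
sim end [ 0.33  0.52 -0.26  2.25 -0.95  0.09  0.82]
max shift 0.014871580208880426 max turn 0.04404683461597033
tcp [ 0.496 -0.052  0.274] mouth [ 0.501 -0.05   0.216] axis [ 0.08  0.04 -1.  ]
tcp [ 0.477 -0.09   0.251] mouth [ 0.479 -0.093  0.192] axis [ 0.03 -0.06 -1.  ]
tcp [ 0.466 -0.121  0.232] mouth [ 0.466 -0.129  0.174] axis [ 0.01 -0.14 -0.99]
tcp [ 0.463 -0.145  0.217] mouth [ 0.463 -0.157  0.159] axis [ 0.01 -0.2  -0.98]
tcp [ 0.466 -0.16   0.203] mouth [ 0.469 -0.173  0.146] axis [ 0.04 -0.23 -0.97]
tcp [ 0.474 -0.164  0.191] mouth [ 0.479 -0.178  0.134] axis [ 0.1  -0.24 -0.97]
tcp [ 0.484 -0.158  0.18 ] mouth [ 0.493 -0.171  0.124] axis [ 0.16 -0.22 -0.96]
tcp [ 0.493 -0.142  0.173] mouth [ 0.507 -0.151  0.116] axis [ 0.23 -0.16 -0.96]
tcp [ 0.501 -0.116  0.17 ] mouth [ 0.518 -0.121  0.114] axis [ 0.29 -0.08 -0.95]
tcp [ 0.503 -0.085  0.173] mouth [ 0.524 -0.083  0.118] axis [ 0.35  0.02 -0.94]
tcp [ 0.5   -0.048  0.183] mouth [ 0.523 -0.04   0.129] axis [ 0.4   0.14 -0.91]
```

```bash
cat > sim.py <<'E'
from plan import *
from plant import get_state
q0=get_state()["q"]
def minrot(a,b): 
    c=np.cross(a,b); s=np.linalg.norm(c); return R.from_rotvec(c/s*np.arctan2(s,a@b)) if s>1e-9 else R.identity()
L=.332
def run(h,lat,tl,out,w=.01,verbose=0,tw=0):
    q=q0.copy(); r=frames(q)[-1]; x=A(q)@p; rowsout=[]
    def go(x1,r1,N):
        nonlocal q,r,x
        dr=(r.inv()*r1).as_rotvec(); xs=x; r_s=r; emax=0
        for k in range(1,N+1):
            xx=xs+(x1-xs)*k/N; rr=r_s*R.from_rotvec(dr*k/N); q,e=solve(xx,rr,q,w,.045); emax=max(emax,e)
        rowsout.append((r_s.inv().apply(x1-xs),dr,q.copy(),emax)); x,r=x1,r1
    xf,_=pose(h); W=xf+n*L
    z=r.apply([0,0,1])
    def aim(d,N,twist=0):
        d=d/np.linalg.norm(d); r1=minrot(r.apply([0,0,1]),d)*r*R.from_rotvec([0,0,twist]); go(W+L*d,r1,N)
    aim(np.array([0,0,-1.]),6)
    l=np.array([0,lat*np.sin(tl),-np.cos(tl)]); aim(l,8,tw/3)
    o=np.array([np.sin(out),lat*np.sin(tl)*.6,-np.cos(out)]); aim(o,8,tw/3)
    aim(-n,8,tw/3)
    return rowsout
if __name__=="__main__":
    for h in (.06,.10):
     for lat in (1,-1):
      for tl in (.5,.8):
       for out in (.6,.9):
        for tw in (0,-.6,.6):
         ro=run(h,lat,tl,out,tw=tw); print(h,lat,tl,out,tw,"end",ro[-1][2].round(2),"err",[round(float(t[3]),3) for t in ro])
E
python3 sim.py
```

```text
0.06 1 0.5 0.6 0 end [ 0.33  0.52 -0.26  2.25 -0.95  0.08  0.66] err [0.0, 0.0, 0.371, 0.347]
0.06 1 0.5 0.6 -0.6 end [ 0.33  0.52 -0.26  2.25 -0.95  0.08  1.26] err [0.0, 0.0, 0.371, 0.342]
0.06 1 0.5 0.6 0.6 end [ 0.33  0.52 -0.26  2.25 -0.95  0.08  0.06] err [0.0, 0.0, 0.371, 0.352]
0.06 1 0.5 0.9 0 end [ 0.33  0.52 -0.26  2.25 -0.95  0.09  0.6 ] err [0.0, 0.0, 0.702, 0.632]
0.06 1 0.5 0.9 -0.6 end [ 0.33  0.52 -0.26  2.25 -0.95  0.08  1.2 ] err [0.0, 0.0, 0.702, 0.624]
0.06 1 0.5 0.9 0.6 end [ 0.33  0.52 -0.26  2.25 -0.95  0.08 -0.  ] err [0.0, 0.0, 0.702, 0.641]
0.06 1 0.8 0.6 0 end [ 0.33  0.52 -0.26  2.25 -0.95  0.08  0.56] err [0.0, 0.0, 0.325, 0.304]
0.06 1 0.8 0.6 -0.6 end [ 0.33  0.52 -0.26  2.25 -0.95  0.08  1.16] err [0.0, 0.0, 0.325, 0.296]
0.06 1 0.8 0.6 0.6 end [ 0.33  0.52 -0.26  2.25 -0.95  0.08 -0.04] err [0.0, 0.0, 0.325, 0.313]
0.06 1 0.8 0.9 0 end [ 0.33  0.52 -0.26  2.25 -0.95  0.08  0.45] err [0.0, 0.0, 0.64, 0.576]
0.06 1 0.8 0.9 -0.6 end [ 0.33  0.52 -0.26  2.25 -0.95  0.08  1.05] err [0.0, 0.0, 0.64, 0.564]
0.06 1 0.8 0.9 0.6 end [ 0.33  0.52 -0.26  2.25 -0
[... 2793 characters left out ...]
 -1.46] err [0.0, 0.0, 0.002, 0.001]
0.1 -1 0.5 0.9 0.6 end [ 0.39  0.44 -0.3   2.3  -0.95  0.09  0.59] err [0.0, 0.0, 0.762, 0.654]
0.1 -1 0.8 0.6 0 end [ 0.62  0.49 -0.58  2.39  2.33  0.08 -2.06] err [0.0, 0.002, 0.0, 0.0]
0.1 -1 0.8 0.6 -0.6 end [ 0.62  0.49 -0.58  2.39  2.33  0.08 -1.46] err [0.0, 0.001, 0.0, 0.001]
0.1 -1 0.8 0.6 0.6 end [ 0.63  0.49 -0.59  2.39  2.28  0.09 -2.61] err [0.0, 0.002, 0.0, 0.0]
0.1 -1 0.8 0.9 0 end [ 0.62  0.49 -0.58  2.39  2.34  0.09 -1.92] err [0.0, 0.002, 0.0, 0.001]
0.1 -1 0.8 0.9 -0.6 end [ 0.62  0.49 -0.58  2.39  2.34  0.09 -1.32] err [0.0, 0.001, 0.0, 0.001]
0.1 -1 0.8 0.9 0.6 end [ 0.62  0.49 -0.58  2.39  2.33  0.08 -2.51] err [0.0, 0.002, 0.0, 0.0]
```

```bash
cat > sim2.py <<'E'
from sim import *
def run2(q,stages,w=.01,show=False):
    """stages: (h, axis dir, twist, N); rows = constant tool-frame turn, shift about the wrist + wrist translation"""
    r=frames(q)[-1]; x=A(q)@p; ends=[]
    for h,d,tw,N in stages:
        d=np.array(d)/np.linalg.norm(d); W=pose(h)[0]+n*L; r1=minrot(r.apply([0,0,1]),d)*r*R.from_rotvec([0,0,tw]); dr=(r.inv()*r1).as_rotvec()/N
        Wn=x-r.apply([0,0,L]); xs=[]; em=0; rr=r; sh=[]
        for k in range(1,N+1):
            rn=r*R.from_rotvec(dr*k); xn=Wn+(W-Wn)*k/N+rn.apply([0,0,L]); sh.append(rr.inv().apply(xn-x)); x=xn; rr=rn
            q,e=solve(x,rn,q,w,.045); em=max(em,e)
        r=r1; ends.append((q.copy(),em))
        if show: print("turn/row",dr.round(4),"shifts",np.array(sh)[[0,N//2,-1]].round(4).tolist(),"q",q.round(2),"e",round(float(em),4),"x",x.round(3),"mouth",(x+r.apply([0,0,.059])).round(3))
    return ends
ST=[(.10,(0,-.15,-1),0,4),(.10,(0,-np.sin(.9),-np.cos(.9)),-.3,9),(.07,(np.sin(.8),-.45,-np.cos(.8)),-.2,9),(.05,-n,-.1,8)]
if __name__=="__main__":
    for w in (.001,.01,.03): 
        for e in run2(q0.copy(),ST,w): print(w,e[0].round(2),round(float(e[1]),4))
    run2(q0.copy(),ST,show=True)
E
python3 sim2.py
```

```text
0.001 [-0.09  0.46  0.34  2.38 -0.01  0.29 -0.03] 0.0
0.001 [-0.4   0.61  0.95  2.44  1.72  0.34 -1.26] 0.0
0.001 [ 0.14  0.5   0.1   2.39  2.76  0.63 -1.93] 0.0
0.001 [ 0.47  0.59 -0.41  2.37  3.06  0.16 -2.05] 0.0
0.01 [-0.09  0.46  0.34  2.38 -0.01  0.29 -0.03] 0.0
0.01 [-0.4   0.61  0.95  2.44  1.71  0.35 -1.26] 0.002
0.01 [ 0.14  0.5   0.1   2.39  2.75  0.63 -1.93] 0.0001
0.01 [ 0.47  0.59 -0.41  2.37  3.06  0.16 -2.04] 0.0
0.03 [-0.09  0.46  0.34  2.38 -0.01  0.29 -0.02] 0.0001
0.03 [-0.39  0.6   0.92  2.44  1.69  0.37 -1.24] 0.0168
0.03 [ 0.15  0.5   0.09  2.39  2.75  0.63 -1.92] 0.0005
0.03 [ 0.48  0.59 -0.41  2.37  3.05  0.16 -2.03] 0.0001
turn/row [ 0.0079 -0.0507  0.    ] shifts [[-0.0337, -0.0304, 0.018], [-0.0318, -0.0301, 0.0201], [-0.0307, -0.03, 0.021]] q [-0.09  0.46  0.34  2.38 -0.01  0.29 -0.03] e 0.0 x [ 0.351 -0.15   0.192] mouth [ 0.351 -0.158  0.133]
turn/row [-0.0087 -0.0833 -0.0317] shifts [[-0.0276, 0.0033, -0.0012], [-0.0276, 0.0033, -0.0012], [-0.0276, 0.0033, -0.0012]] q [-0.4   0.61  0.95  2.44  1.71  0.35 -1.26] e 0.002 x [ 0.351 -0.36   0.314] mouth [ 0.351 -0.407  0.277]
turn/row [-0.0841  0.0178 -0.0211] shifts [[0.0088, 0.0293, 0.0003], [0.0086, 0.0289, 0.0009], [0.0083, 0.0283, 0.0013]] q [ 0.14  0.5   0.1   2.39  2.75  0.63 -1.93] e 0.0001 x [ 0.581 -0.232  0.282] mouth [ 0.619 -0.257  0.244]
turn/row [-0.0154  0.0833 -0.012 ] shifts [[0.0292, 0.0051, 0.0008], [0.0285, 0.0051, 0.0012], [0.0278, 0.005, 0.0013]] q [ 0.47  0.59 -0.41  2.37  3.06  0.16 -2.04] e 0.0 x [ 0.504 -0.047  0.174] mouth [ 0.527 -0.039  0.12 ]
```

```bash
python3 -m inch '-1 -0.0214 -0.0201 0.0132 0.0053 -0.0338 0;-1 -0.0214 -0.0201 0.0132 0.0053 -0.0338 0;-1 -0.0214 -0.0201 0.0132 0.0053 -0.0338 0;-1 -0.0214 -0.0201 0.0132 0.0053 -0.0338 0;-1 -0.0214 -0.0201 0.0132 0.0053 -0.0338 0;-1 -0.0214 -0.0201 0.0132 0.0053 -0.0338 0;-1 0 0 0 0 0 0'
python3 -m inch '-1 -0.0276 0.0033 -0.0012 -0.0087 -0.0833 -0.0317;-1 -0.0276 0.0033 -0.0012 -0.0087 -0.0833 -0.0317;-1 -0.0276 0.0033 -0.0012 -0.0087 -0.0833 -0.0317;-1 -0.0276 0.0033 -0.0012 -0.0087 -0.0833 -0.0317;-1 -0.0276 0.0033 -0.0012 -0.0087 -0.0833 -0.0317;-1 -0.0276 0.0033 -0.0012 -0.0087 -0.0833 -0.0317;-1 -0.0276 0.0033 -0.0012 -0.0087 -0.0833 -0.0317;-1 -0.0276 0.0033 -0.0012 -0.0087 -0.0833 -0.0317;-1 -0.0276 0.0033 -0.0012 -0.0087 -0.0833 -0.0317;-1 0 0 0 0 0 0'
python3 - <<'E'
from sim2 import *
print(q0.round(2)); ST2=[(.07,(np.sin(.8),-.45,-np.cos(.8)),-.2,9),(.055,-n,-.1,8)]
run2(q0.copy(),ST2,show=True)
E
```

```text
clock: 18.32
tool_pos: [0.338, -0.1483, 0.1893]
eef_rot: [0.791, 0.607, -0.052, 0.052]
contact_force: [-0.5, 0.9, -3.9]
opening: 0.335
finger_force: 49.8
clock: 19.15
tool_pos: [0.3444, -0.3462, 0.2992]
eef_rot: [0.638, 0.653, -0.298, 0.279]
contact_force: [0.6, -0.0, -3.1]
opening: 0.337
finger_force: 49.8
[-0.53  0.78  1.23  2.38  0.75  0.04 -0.3 ]
turn/row [-0.0845  0.0137 -0.0211] shifts [[0.0081, 0.0277, 0.0013], [0.008, 0.0271, 0.0013], [0.0079, 0.0266, 0.0011]] q [ 0.19  0.5   0.03  2.39  2.71  0.64 -1.92] e 0.0004 x [ 0.581 -0.232  0.282] mouth [ 0.619 -0.257  0.244]
turn/row [-0.0119  0.0838 -0.012 ] shifts [[0.029, 0.0039, 0.0003], [0.0284, 0.0039, 0.0006], [0.028, 0.0038, 0.0007]] q [ 0.49  0.58 -0.43  2.37  2.99  0.15 -2.02] e 0.0 x [ 0.502 -0.048  0.178] mouth [ 0.525 -0.039  0.125]
```

```bash
python3 -m inch '-1 0.0081 0.0275 0.0013 -0.0845 0.0137 -0.0211;-1 0.0081 0.0275 0.0013 -0.0845 0.0137 -0.0211;-1 0.0081 0.0275 0.0013 -0.0845 0.0137 -0.0211;-1 0.0081 0.0275 0.0013 -0.0845 0.0137 -0.0211;-1 0 0 0 0 0 0'
python3 - <<'E'
from sim2 import *
print(q0.round(3)); ST2=[(.07,(np.sin(.8),-.45,-np.cos(.8)),-.1,6),(.055,-n,-.1,8)]
run2(q0.copy(),ST2,show=True)
E
```

```text
clock: 19.57
tool_pos: [0.354, -0.3365, 0.2802]
eef_rot: [0.631, 0.674, -0.274, 0.268]
contact_force: [-0.0, -0.8, -3.6]
opening: 0.333
finger_force: 49.8
[-0.447  0.677  1.007  2.391  1.466  0.166 -1.025]
turn/row [-0.1196  0.0163 -0.0159] shifts [[0.0085, 0.0379, 0.0004], [0.0085, 0.0372, -0.0002], [0.0085, 0.0368, -0.0007]] q [ 0.2   0.5   0.01  2.39  2.7   0.65 -1.99] e 0.0002 x [ 0.581 -0.232  0.282] mouth [ 0.619 -0.257  0.244]
turn/row [-0.0046  0.0845 -0.012 ] shifts [[0.0292, 0.0014, 0.0003], [0.0287, 0.0014, 0.0006], [0.0282, 0.0014, 0.0007]] q [ 0.5   0.58 -0.44  2.37  2.97  0.16 -2.08] e 0.0 x [ 0.502 -0.048  0.178] mouth [ 0.525 -0.039  0.125]
```

```bash
python3 -m inch '-1 0.0064 0.028 0 -0.0897 0.0122 -0.0119;-1 0.0064 0.028 0 -0.0897 0.0122 -0.0119;-1 0.0064 0.028 0 -0.0897 0.0122 -0.0119;-1 0.0064 0.028 0 -0.0897 0.0122 -0.0119;-1 0.0064 0.028 0 -0.0897 0.0122 -0.0119;-1 0.0064 0.028 0 -0.0897 0.0122 -0.0119;-1 0.0064 0.028 0 -0.0897 0.0122 -0.0119;-1 0.0064 0.028 0 -0.0897 0.0122 -0.0119;-1 0 0 0 0 0 0'
python3 - <<'E'
from sim2 import *
print(q0.round(3)); ST2=[(.06,-n,-.0,9),(0,-n,0,3)]
run2(q0.copy(),ST2,show=True)
E
```

```text
clock: 20.32
tool_pos: [0.535, -0.2546, 0.2755]
eef_rot: [0.495, 0.764, -0.037, 0.411]
contact_force: [0.0, 0.2, -3.6]
opening: 0.336
finger_force: 49.8
[ 0.083  0.502  0.091  2.442  2.566  0.659 -1.962]
turn/row [-0.0081  0.0768  0.    ] shifts [[0.0238, 0.0023, 0.0011], [0.0232, 0.0022, 0.0005], [0.0229, 0.0022, -0.0003]] q [ 0.52  0.57 -0.46  2.38  2.88  0.15 -2.13] e 0.0 x [ 0.5   -0.048  0.183] mouth [ 0.523 -0.04   0.129]
turn/row [0. 0. 0.] shifts [[-0.0, 0.0, 0.02], [0.0, -0.0, 0.02], [0.0, -0.0, 0.02]] q [ 0.46  0.71 -0.44  2.37  2.88  0.29 -2.13] e 0.0 x [ 0.524 -0.04   0.128] mouth [ 0.547 -0.032  0.075]
```

The wrist is flipped (q5 = 2.57, q6 = 0.66). Swinging back onto the nipple axis.

```bash
python3 -m inch '-1 0.0235 0.0023 0.0005 -0.0081 0.0768 0;-1 0.0235 0.0023 0.0005 -0.0081 0.0768 0;-1 0.0235 0.0023 0.0005 -0.0081 0.0768 0;-1 0.0235 0.0023 0.0005 -0.0081 0.0768 0;-1 0.0235 0.0023 0.0005 -0.0081 0.0768 0;-1 0.0235 0.0023 0.0005 -0.0081 0.0768 0;-1 0.0235 0.0023 0.0005 -0.0081 0.0768 0;-1 0 0 0 0 0 0'
python3 - <<'E'
from tgt import *
s,pp=gun("g3"); report(s,pp); print(s["q"].round(3))
E
```

```text
clock: 20.98
tool_pos: [0.4982, -0.1157, 0.1966]
eef_rot: [0.477, 0.846, 0.117, 0.205]
contact_force: [0.4, -0.9, -3.2]
opening: 0.337
finger_force: 49.8
n 2285 zmax [52.7 56.8 57.9] [162 260 227 203 203 147 209 161 145 141 128 119 122  58   0   0   0   0
   0   0]
axis at z=30, slope [ 0.463 -1.126  0.003 -0.011] res 0.17
mouth height 0.0831 lateral shift needed (tool) [ 0.065   0.0327 -0.0105] axis turn needed (tool) [-0.0296  0.1476  0.0017] tool turn [-0.0186  0.1504 -0.    ]
[ 0.4    0.511 -0.296  2.385  2.85   0.217 -2.123]
```

```bash
python3 -m inch '-1 0.014 0.007 0 -0.0148 0.0738 0;-1 0.014 0.008 0 -0.0148 0.0738 0;-1 0 0 0 0 0 0;-1 0 0 0 0 0 0'
python3 - <<'E'
from tgt import *
s=get_state(); report(s,[.463,-1.126,.003,-.011]); print(s["q"].round(3))
E
```

```text
clock: 21.37
tool_pos: [0.4992, -0.0861, 0.1983]
eef_rot: [0.465, 0.856, 0.164, 0.154]
contact_force: [-0.4, -0.0, -3.5]
opening: 0.338
finger_force: 49.8
mouth height 0.0795 lateral shift needed (tool) [ 0.0333  0.014  -0.0002] axis turn needed (tool) [0.0041 0.0096 0.0001] tool turn [0.0151 0.0126 0.    ]
[ 0.548  0.53  -0.464  2.317  2.916  0.065 -2.15 ]
```

```bash
python3 -m inch '-1 0.011 0.0045 0.008 0.0014 0.0032 0;-1 0.011 0.0045 0.008 0.0014 0.0032 0;-1 0.011 0.0045 0.008 0.0014 0.0032 0;-1 0 0 0 0 0 0;-1 0 0 0 0 0 0;-1 0 0 0 0 0 0'
python3 - <<'E'
from tgt import *
s,pp=gun("g4"); report(s,pp); print(s["q"].round(3))
z=np.load("g4.npz"); im=z["im"]; P=world(z["d"],z["K"],z["V"]); hsv=cv2.cvtColor(im,cv2.COLOR_RGB2HSV)
m=(cv2.inRange(hsv,(12,120,40),(40,255,255))>0)&(P[...,2]>.06)&(P[...,2]<.12)&(np.hypot(P[...,0]-.54,P[...,1]+.035)<.05); print("brass",m.sum())
h=(P[m]-col)@n*1000; print(np.histogram(h,np.arange(-8,36,4))[0])
cv2.imwrite("pics/g4c.png",cv2.resize(im[100:300,200:440],(720,600))[:,:,::-1])
t,d=snapshot("scene"); cv2.imwrite("pics/s4c.png",cv2.resize(t[80:240,190:382],(720,600))[:,:,::-1])
E
```

```text
clock: 21.87
tool_pos: [0.5013, -0.0469, 0.1791]
eef_rot: [0.463, 0.858, 0.164, 0.149]
contact_force: [-0.3, 0.1, -3.6]
opening: 0.337
finger_force: 49.8
n 2259 zmax [52.7 56.5 57.2] [154 241 237 206 203 147 202 157 151 135 129 128 111  58   0   0   0   0
   0   0]
axis at z=30, slope [ 0.381 -1.147  0.002 -0.011] res 0.17
mouth height 0.0558 lateral shift needed (tool) [-0.0013  0.0004  0.    ] axis turn needed (tool) [-0.0006 -0.0005 -0.    ] tool turn [ 0.0106  0.001  -0.    ]
[ 0.423  0.565 -0.431  2.355  2.871  0.153 -2.185]
brass 302
[  0 100 202   0   0   0   0   0   0   0]
```

View pics/g4c.png

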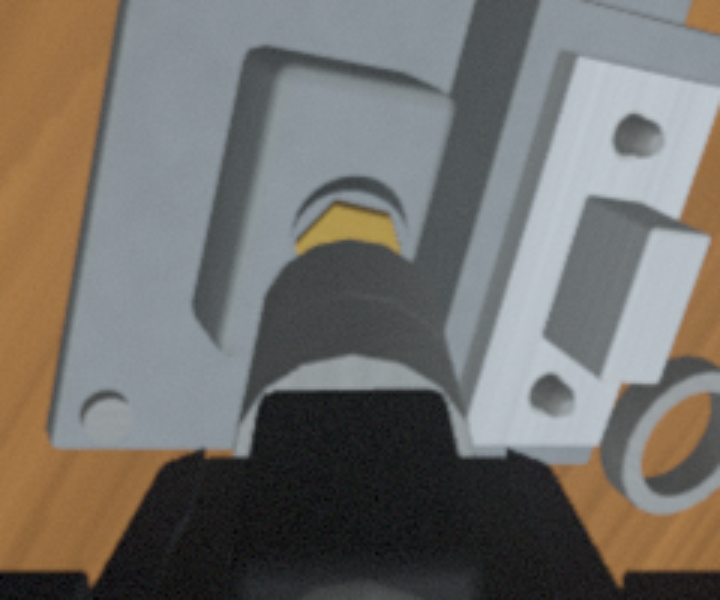

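The crop shows the gun mouth (265–430 px) lined up on the brass collar (297–400 px), and the cap still seated. Advancing along the nipple axis.

```bash
python3 -m inch '-1 -0.0013 0.0004 0.004 0 0 0;-1 0 0 0.006 0 0 0;-1 0 0 0.006 0 0 0;-1 0 0 0.006 0 0 0;-1 0 0 0.005 0 0 0;-1 0 0 0.003 0 0 0;-1 0 0 0 0 0 0;-1 0 0 0 0 0 0'
python3 - <<'E'
from tgt import *
s,pp=gun("g5"); report(s,pp); R0=R.from_quat(s["eef_rot"]).as_matrix(); print("tool force",(R0.T@s["contact_force"]).round(1),s["q"].round(2))
E
```

```text
clock: 22.63
tool_pos: [0.5144, -0.0422, 0.152]
eef_rot: [0.463, 0.858, 0.165, 0.148]
contact_force: [-0.8, -0.1, -4.4]
opening: 0.34
finger_force: 49.8
n 2312 zmax [54.8 87.5 89.4] [149 255 222 212 204 141 211 155 149 139 124 131 109  60   0   0   0   0
  10  41]
axis at z=30, slope [ 3.900e-01 -1.165e+00  1.000e-03 -1.100e-02] res 0.18
mouth height 0.0253 lateral shift needed (tool) [-0.0011 -0.0007 -0.    ] axis turn needed (tool) [ 0.     -0.0028 -0.    ] tool turn [ 0.0113 -0.0018 -0.    ]
tool force [ 0.7 -2.5  3.6] [ 0.4   0.64 -0.42  2.35  2.87  0.22 -2.18]
```

```bash
python3 -m inch '-1 -0.0008 -0.0005 0.003 0 0 0;-1 0 0 0.003 0 0 0;-1 0 0 0.003 0 0 0;-1 0 0 0.003 0 0 0;-1 0 0 0.003 0 0 0;-1 0 0 0.003 0 0 0;-1 0 0 0 0 0 0;-1 0 0 0 0 0 0'
python3 - <<'E'
from tgt import *
s,pp=gun("g6"); report(s,pp); R0=R.from_quat(s["eef_rot"]).as_matrix(); print("tool force",(R0.T@s["contact_force"]).round(1),s["moment"].round(2),s["q"].round(2))
E
```

```text
clock: 23.35
tool_pos: [0.5216, -0.0411, 0.1357]
eef_rot: [0.463, 0.858, 0.165, 0.148]
contact_force: [-3.4, -2.2, 0.9]
opening: 0.338
finger_force: 49.9
n 3503 zmax [88.5 89.7 89.9] [168 247 222 213 201 146 208 154 148 134 136 117 112  60   0   0  66  85
 295 791]
axis at z=30, slope [ 0.338 -1.201  0.    -0.012] res 0.17
mouth height 0.0075 lateral shift needed (tool) [0.0001 0.     0.    ] axis turn needed (tool) [-0.0013 -0.001  -0.    ] tool turn [ 0.0109 -0.001   0.    ]
tool force [-0.2 -3.3 -2.5] [-0.67  0.97 -0.11] [ 0.38  0.68 -0.42  2.34  2.87  0.26 -2.18]
```

```bash
python3 -m inch '-1 0 0 0.0025 0 0 0;-1 0 0 0.0025 0 0 0;-1 0 0 0.0025 0 0 0;-1 0 0 0.0015 0 0 0;-1 0 0 0 0 0 0;-1 0 0 0 0 0 0;-1 0 0 0 0 0 0'
python3 - <<'E'
from tgt import *
s,pp=gun("g7"); report(s,pp); R0=R.from_quat(s["eef_rot"]).as_matrix(); print("tool force",(R0.T@s["contact_force"]).round(1),s["moment"].round(2),s["q"].round(2))
E
```

```text
clock: 23.98
tool_pos: [0.5241, -0.0402, 0.1296]
eef_rot: [0.463, 0.858, 0.165, 0.149]
contact_force: [-16.3, -5.8, 29.9]
opening: 0.334
finger_force: 50.0
n 4150 zmax [87.9 89.5 89.9] [150 252 236 201 195 149 207 157 158 134 132 122 109  55   0  14  63 646
 672 498]
axis at z=30, slope [ 3.750e-01 -1.102e+00  1.000e-03 -1.100e-02] res 0.18
mouth height 0.0008 lateral shift needed (tool) [0.0001 0.0001 0.    ] axis turn needed (tool) [ 0.0003 -0.0001 -0.    ] tool turn [ 0.0115  0.0008 -0.    ]
tool force [  0.6  -2.6 -34.5] [-0.57  0.92 -0.11] [ 0.38  0.7  -0.41  2.34  2.87  0.28 -2.18]
```

```bash
python3 -m inch '-1 0 0 -0.0005 0 0 0;-1 0 0 0 0 0 0;-1 0 0 0 0 0 0;-1 0 0 0 0 0 0'
python3 - <<'E'
from tgt import *
s,P,im,m=wrist("g8"); report(s,[.375,-1.1,.001,-.011]); R0=R.from_quat(s["eef_rot"]).as_matrix(); print("tool force",(R0.T@s["contact_force"]).round(1),s["finger_force"])
Rh=np.array([[np.cos(a),-np.sin(a),0],[np.sin(a),np.cos(a),0],[0,0,1]])
H=(P-np.array([.6364,-.0004,.05]))@Rh*1000; x,y,z=np.moveaxis(H,-1,0)
for lo,hi in ((8,12),(42,46)):
    k=(abs(x)<40)&(abs(y)<70)&(z>lo)&(z<hi)&(im.min(-1)>100); print(k.sum(),rect(H[k]/1000),np.median(z[k]).round(1))
E
```

```text
clock: 24.37
tool_pos: [0.524, -0.0402, 0.1296]
eef_rot: [0.463, 0.858, 0.165, 0.149]
contact_force: [-13.0, -5.4, 23.9]
opening: 0.336
finger_force: 50.0
mouth height 0.0009 lateral shift needed (tool) [0.0001 0.0001 0.    ] axis turn needed (tool) [ 0.0003 -0.0007 -0.    ] tool turn [ 0.0113  0.0003 -0.    ]
tool force [ -0.1  -2.4 -27.7] 49.96962832985446
4972 (array([ 1. , -0.5]), array([ 62. , 130.2]), 0.0) 10.4
1453 (array([0.7, 0.2]), array([25.1, 49.8]), 1.3) 44.3
```

The gun is home at about 28 N axial force, on axis, and the cap is flush and untouched. Handing in.

```bash
python3 -c "
from plant import r
print(r.finish_job())"
```

```text
the job is handed in; nothing more can be done
None
```

I handed the job in at about 24 s: the cap is flush on both pins and let go, and the gun is fully home on the nipple, still gripped and pressed in with about 28 N; no verdict was returned.

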